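# Load the memory cartridges into the locomotive recorder

### The job

Load the locomotive data recorder that lies on its back on the bench: turn its key a quarter turn to release the cam latch, swing the access panel open, and push every memory cartridge on the bench into a bay of its own, any bay, until it clicks fully home. Then shut the panel flush and turn the key back to lock it, leaving the other things on the bench where they are.

Things in the scene. Friction and masses are not known exactly. Their poses are not given: they have to be found in the camera images.
- recorder: Recorder: dark steel case 270 x 180 mm (x, y), 92 mm high, walls 4 mm, fixed to the bench, open side up under the grey access panel. Origin: centre of its underside; x along the row of bays, +y to the hinge side, -y to the latch side. Inside: a card cage of four bays in a row along x, its walls rising 40 mm above the bay floors; a circuit board fills the latch side.
- bay0 (a point): Centre of the floor of bay 0, at the recorder's -x end, 12 mm above the bench, axes as the recorder's. A bay is an upright slot 47 mm (x) by 74 mm (y), 38 to 40 mm deep, open upwards, dividers round-topped. A cartridge goes straight down, long side along y, either way round, and is home with its underside on the floor.
- bay1 (a point): As bay0, 52 mm further in x. In each bay a sprung steel ball of 7 mm radius stands 4.5 mm out of the +y end wall, 12.5 mm above the floor. A cartridge's foot meets it about 15 mm above the floor and rests there; it must be pushed on past the ball, about 10 N, up to 20 N if it rubs, and clicks home on the floor. Its own weight does not take it past the ball.
- bay2 (a point): As bay0, 104 mm further in x, with its ball.
- bay3 (a point): As bay0, 156 mm further in x, with its ball.
- panel (a joint): Angle of the access panel, a grey plate 270 x 176 x 5 mm, 0.45 kg: 0 shut, 1.75 rad fully open (stop). It hinges along the recorder's x at its +y edge; the -y edge swings up and over. Stiff hinge: it stays at any angle it is left at; moving it takes up to about 8 N at the handle. With the key locked the cam holds it shut. It shuts only if the cartridges below are home.
- panel_hinge (a point): Point on the panel's hinge axis, at mid-length, 92.5 mm above the bench, 88 mm in +y from the recorder's centre. Turns with the panel; its axes equal the recorder's when the panel is shut, and opening turns it about -x.
- panel_handle (a point): Middle of the panel's handle: a round steel bar, 10 mm diameter, parallel to the hinge, on two posts 84 mm apart, its centre 35 mm above the panel's outer face. In the frame of panel_hinge it lies at x -55, y -140, z +40 mm (132.5 mm above the bench when shut).
- latch_key (a joint): Angle of the T key that stays in the cam latch: 0 locked, 1.57 rad unlocked, a quarter turn counter-clockwise seen from above; stops at both ends, light friction (0.08 N m), stays where left. The cam is clear of its strike from about 1.2 rad. Keep it unlocked while the panel opens and shuts.
- key_grip (a point): Centre of the T key's cross bar, on the key's axis: steel bar 44 mm long, 10 mm thick, 16 mm high, centre 28 mm above the panel's outer face (125.5 mm above the bench when shut), on a 10 mm shaft. At 0 the bar lies along the recorder's y, at 1.57 along its x. Panel shut: 65 mm in +x and 62 mm in -y from the recorder's centre.
- cartridge0: Memory cartridge, one of up to four alike, standing on the bench: body 44 mm (x) by 72 mm (y) by 40 mm tall, aluminium over grey plastic, heavy round-lipped foot, a groove across each end for the bay's ball; on top a black pull tab 12 mm thick (x), 40 mm long (y), 32 mm high (top 72 mm above the underside). About 0.2 kg. Origin: centre of its underside, z up. Absent in some runs.
- cartridge1: Memory cartridge, one of up to four alike, standing on the bench: body 44 mm (x) by 72 mm (y) by 40 mm tall, aluminium over grey plastic, heavy round-lipped foot, a groove across each end for the bay's ball; on top a black pull tab 12 mm thick (x), 40 mm long (y), 32 mm high (top 72 mm above the underside). About 0.2 kg. Origin: centre of its underside, z up. Absent in some runs.
- cartridge2: Memory cartridge, one of up to four alike, standing on the bench: body 44 mm (x) by 72 mm (y) by 40 mm tall, aluminium over grey plastic, heavy round-lipped foot, a groove across each end for the bay's ball; on top a black pull tab 12 mm thick (x), 40 mm long (y), 32 mm high (top 72 mm above the underside). About 0.2 kg. Origin: centre of its underside, z up. Absent in some runs.
- cartridge3: Memory cartridge, one of up to four alike, standing on the bench: body 44 mm (x) by 72 mm (y) by 40 mm tall, aluminium over grey plastic, heavy round-lipped foot, a groove across each end for the bay's ball; on top a black pull tab 12 mm thick (x), 40 mm long (y), 32 mm high (top 72 mm above the underside). About 0.2 kg. Origin: centre of its underside, z up. Absent in some runs.
- solder_spool: Bystander: spool of solder wire, 40 mm across, 30 mm tall, standing among the cartridges. Origin: centre of its underside. Leave it alone.
- screwdriver: Bystander: screwdriver 190 mm long, lying beyond the cartridges. Origin: centre of its underside. Leave it alone.
- multimeter: Bystander: yellow hand multimeter 85 x 170 x 40 mm, lying left of the recorder. Origin: centre of its underside. Leave it alone.
- phone: Bystander: black phone 75 x 155 x 9 mm, near left. Origin: centre of its underside. Leave it alone.
- mug: Bystander: white mug, 82 mm across, 92 mm tall, far left. Origin: centre of its underside. Leave it alone.
- tape_roll: Bystander: black roll of tape, 70 mm across, 19 mm high, beyond the recorder. Origin: centre of its underside. Leave it alone.

How it is judged (in metres and radians):
On the way, in this order (a step that is already met when the one before it is completed fails the run):
1. the key is turned to unlocked (past 1.25 rad) (value of joint latch_key above 1.25 rad), for 0.2 s.
2. the panel is swung open, past 1.3 rad (value of joint panel above 1.3 rad), for 0.2 s.
3. every cartridge is home in a bay: underside within 2.5 mm of the bay floor (((z of cartridge0 in the frame of bay0 below 0.0025 m and horizontal distance between cartridge0 and bay0 below 0.006 m) or (z of cartridge0 in the frame of bay1 below 0.0025 m and horizontal distance between cartridge0 and bay1 below 0.006 m) or (z of cartridge0 in the frame of bay2 below 0.0025 m and horizontal distance between cartridge0 and bay2 below 0.006 m) or (z of cartridge0 in the frame of bay3 below 0.0025 m and horizontal distance between cartridge0 and bay3 below 0.006 m)) and ((z of cartridge1 in the frame of bay0 below 0.0025 m and horizontal distance between cartridge1 and bay0 below 0.006 m) or (z of cartridge1 in the frame of bay1 below 0.0025 m and horizontal distance between cartridge1 and bay1 below 0.006 m) or (z of cartridge1 in the frame of bay2 below 0.0025 m and horizontal distance between cartridge1 and bay2 below 0.006 m) or (z of cartridge1 in the frame of bay3 below 0.0025 m and horizontal distance between cartridge1 and bay3 below 0.006 m)) and ((z of cartridge2 in the frame of bay0 below 0.0025 m and horizontal distance between cartridge2 and bay0 below 0.006 m) or (z of cartridge2 in the frame of bay1 below 0.0025 m and horizontal distance between cartridge2 and bay1 below 0.006 m) or (z of cartridge2 in the frame of bay2 below 0.0025 m and horizontal distance between cartridge2 and bay2 below 0.006 m) or (z of cartridge2 in the frame of bay3 below 0.0025 m and horizontal distance between cartridge2 and bay3 below 0.006 m)) and ((z of cartridge3 in the frame of bay0 below 0.0025 m and horizontal distance between cartridge3 and bay0 below 0.006 m) or (z of cartridge3 in the frame of bay1 below 0.0025 m and horizontal distance between cartridge3 and bay1 below 0.006 m) or (z of cartridge3 in the frame of bay2 below 0.0025 m and horizontal distance between cartridge3 and bay2 below 0.006 m) or (z of cartridge3 in the frame of bay3 below 0.0025 m and horizontal distance between cartridge3 and bay3 below 0.006 m))), for 0.2 s.
4. the panel is shut (below 0.03 rad) (value of joint panel below 0.03 rad), for 0.2 s.
5. the key is turned back to locked (below 0.2 rad) (value of joint latch_key below 0.2 rad), for 0.2 s.
At the end, for the whole second after the job is handed in: Every cartridge present stands home in a bay of its own (underside within 2.5 mm of the bay floor, centred within 6 mm), the panel is shut (below 0.03 rad) and the key is locked (below 0.2 rad) (all of step 3 and value of joint panel below 0.03 rad and value of joint latch_key below 0.2 rad); the robot touches nothing.
It fails at once if a bystander is moved more than 60 mm (distance of any of solder_spool, screwdriver, multimeter, phone, mug, tape_roll from where it was at the start of the episode above 0.06 m).
Of cartridge0, cartridge1, cartridge2, cartridge3 only 2 to 4 are there at a start; the rules pass over those that are not, and their reading is None.
At some moment in a run one of cartridge0, cartridge1, cartridge2, cartridge3 may be knocked a few centimetres aside while the robot is not near it.
Once in a run the grip may slacken for a moment while it holds something.
It also fails if it takes over 210 s, if anything falls off the work surface, if the arm or the gripper's body presses on something with over 40 N, if the wrist force passes 120 N, or if a joint passes its speed limit or range.

### The arm

A 6-joint arm with a two-finger parallel gripper is mounted at the origin on the work surface. World frame = base frame: x ahead of the robot, y to its left, z up, the work surface at z = 0. Lengths are in mm, angles in rad, forces in N, time in s.
With the tool pointing down it reaches from about 350 to 775 mm from the base axis. Payload 7.3 kg.
Tool frame: the origin (TCP) lies midway between the tips of the shut fingers; the grasp point (between the pads) lies 19 mm behind it; z points along the fingers, y is the line along which they close (so a half turn about z gives the same grasp; the last joint's range is limited). The gripper opens to 92 mm and grips with 3 to 60 N. Pads are 19 mm wide; open, the fingers measure 130 mm over their backs; the gripper's body (75 mm by 190 mm) begins 47 mm behind the grasp point.
Start: joints at [-1.432, 0.342, 1.524, -0, 1.275, -0.146], TCP at [147.529, -503.867, 201.041] pointing down, gripper open.
Joint ranges: [-2.53, 2.53], [-0.77, 2.02], [0.04, 2.7], [-1, 4.14], [0.28, 2.66], [-3.11, 3.11]. Speed limits (rad/s): [2.57, 2.57, 3.14, 3.14, 3.14, 3.14].

### API

Orientations are given as [roll, pitch, yaw] about the fixed x, y, z axes, in that order (R = Rz(yaw) Ry(pitch) Rx(roll)).
In Python, from plant import monitor, optics, workorder gives the robot as it stands. The module is installed in compiled form; this text tells all that it offers.
- The arm moves only by the tool servo_tool, never from a script. Its arguments are lists of equal length, an entry for each row: "linear": the shift along the tool's x, y, z as a fraction of full scale, a list of three; "spin": the turn about the tool's z as a fraction of full scale. In form: {"linear": [[dx, dy, dz], ...], "spin": [spin, ...]}. A call has exactly 8 rows; each row shifts and turns the commanded pose from where the row before left it, along the tool's axes as they then stand; what a row does not reach is not made up. Full scale, the value 1, is 200 mm for a shift and 90 degrees for a turn. A row lasts 1/8 s, in which the tool goes at most 62.5 mm and 10.7 degrees, less where a joint would pass 70% of its speed; a pose out of reach is approached as far as the arm can. A call with a number of a shift or a turn outside -1 to 1 is refused whole. A call with a gripper value outside its range is refused whole. "hand" is the opening, from -1 (shut) to 1 (fully open), set as the call begins (left out, the last holds). The fingers move at their own pace and stop on an object; the grip force is fixed at half the most. Time passes only in rows, so rows that do not move let the fingers close, or fill a call up. It gives the time, the measured TCP pose, the force, the opening and the grip force at its end, in the units of the state.
- monitor.get_obs(): the state, without advancing time (a new reading comes with each control period).
- optics.capture(name): name is "scene" or "top" or "wrist"; returns a dict with "frame" (400x640x3 uint8, blue, green, red), "K" (3x3 intrinsics, pixels), "world_to_cam" (4x4, takes a point from world to camera coordinates). Camera axes: x right, y down, z forward; pixel columns grow to the right and rows downward; lengths in mm; the calibration is good to about 2 mm. A picture is of the moment at which its call begins. There is no depth.
- workorder.close_job(): hands the job in; it is judged then, once.
The state is a dict: "time": time; "joint_positions": joint angles; "dq": joint speeds; "tau": joint torques, N m; "tool_pos": TCP position; "tcp_rot": TCP orientation; "contact_force": force on the tool from outside, world axes, zero at the start; "moment": the same for the moment, N m; "grip_width": finger opening in mm; "finger_force": force on a finger pad.
Only numpy, scipy, OpenCV 4.12 (cv2) and the standard library are available. Lean on these libraries where they do the work, as an engineer would, in place of code of your own. Each camera call takes 0.05 s, during which the arm holds its last target. There are 200 camera calls.

## Working session

There is one attempt and no reset: what is moved stays moved. The work goes in short steps, Python scripts to look and compute and a tool call to move; the robot and the scene stay as the last step left them, time stands still between calls to the robot, and variables do not carry over. Pictures are saved under pics/ and viewed, at most 14 in all, crops included, and the job is handed in when it is done.

Besides the shell and the picture viewer there is one more tool, called after "Emit:" by a JSON object that holds its "op" and its "data", one argument or row to a line. servo_tool: Moves the arm, as the interface text tells. Shift numbers are shares of 200 mm and turn numbers shares of 90 degrees, none past 1 either way. Its arguments: {"type":"object","properties":{"linear":{"type":"array","items":{"type":"array","items":{"type":"number","minimum":-1,"maximum":1}}},"spin":{"type":"array","items":{"type":"number","minimum":-1,"maximum":1}},"hand":{"type":"number"}},"required":["linear","spin"]}

```bash
mkdir -p pics; ls
python3 - <<'E'
from plant import monitor, optics
import cv2,numpy as np
np.set_printoptions(precision=4,suppress=True)
print(monitor.get_obs())
for n in("scene","top"):
    c=optics.capture(n); cv2.imwrite(f"pics/{n}0.png",c["frame"]); print(n,c["K"],c["world_to_cam"])
    np.savez(f"{n}0.npz",**c)
E
```

```text
pics
{'time': 0.0, 'joint_positions': array([-1.432 ,  0.3427,  1.5251, -0.    ,  1.2754, -0.146 ]), 'dq': array([ 0.0021, -0.    ,  0.0005, -0.0004, -0.0003, -0.0009]), 'tau': array([  0.0013, -43.1239, -24.4223,   0.0719,   0.0558,  -0.0001]), 'tool_pos': array([ 147.4702, -503.3589,  200.3144]), 'tcp_rot': array([-3.14  , -0.0002,  0.2848]), 'contact_force': array([0.2495, 0.0382, 0.5017]), 'moment': array([0.0155, 0.0133, 0.0379]), 'finger_force': 0.0, 'grip_width': 91.5589736787501}
scene [[401.6205   0.     318.2674]
 [  0.     401.6205 200.3035]
 [  0.       0.       1.    ]] [[   0.1097    0.994    -0.0008  -82.1148]
 [   0.7763   -0.0862   -0.6245 -358.4432]
 [  -0.6208    0.0679   -0.781  1334.132 ]
 [   0.        0.        0.        1.    ]]
top [[443.8455   0.     319.6286]
 [  0.     443.8455 202.5444]
 [  0.       0.       1.    ]] [[  -0.0015   -0.9999   -0.0122   43.5609]
 [  -0.996     0.0025   -0.0889  558.2784]
 [   0.0889    0.012    -0.996  1051.2124]
 [   0.        0.        0.        1.    ]]
```

View pics/scene0.png

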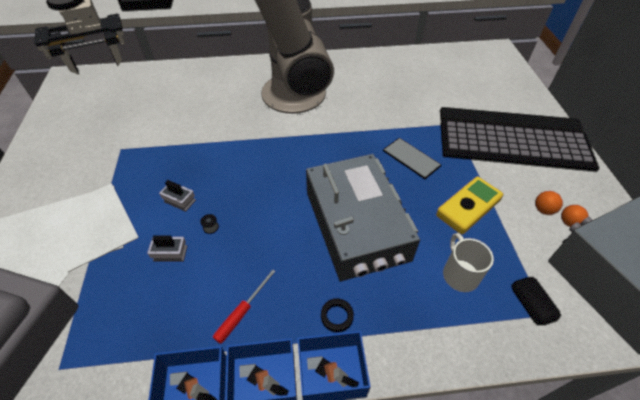

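View pics/top0.png

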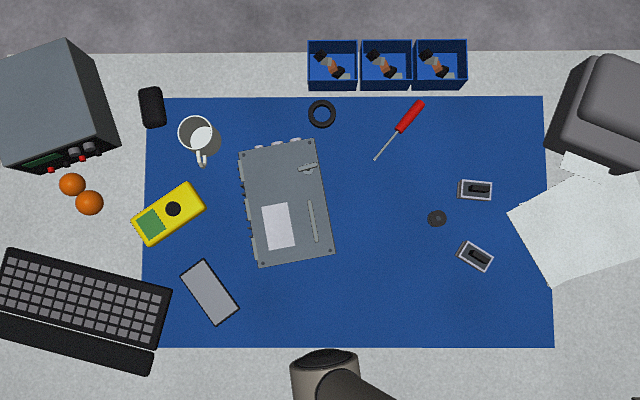

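The recorder sits at about (286,203) in the top view, hinge to the left (+y), with its key at (308,168) and handle at (313,222). There are two cartridges, at about (475,190) and (475,257), with the spool at (437,218) near them.

```bash
cat > h.py <<'E'
import numpy as np, cv2
np.set_printoptions(precision=2,suppress=True)
def load(n): return dict(np.load(n))
def grab(cam,tag):
    from plant import optics
    c=optics.capture(cam); cv2.imwrite(f"pics/{tag}.png",c["frame"]); np.savez(f"{tag}.npz",**c); return c
def cast(c,px,z):
    px=np.atleast_2d(np.float64(px)); W=c["world_to_cam"]; R,t=W[:3,:3],W[:3,3]
    d=np.c_[px,np.ones(len(px))]@np.linalg.inv(c["K"]).T@R; o=-R.T@t
    return o+d*((z-o[2])/d[:,2])[:,None]
def proj(c,P):
    q=np.c_[np.atleast_2d(P),np.ones(len(np.atleast_2d(P)))]@c["world_to_cam"].T; q=q[:,:3]@c["K"].T
    return q[:,:2]/q[:,2:]
def blob(m,box):
    k=np.zeros_like(m); x,y,w,h=box; k[y:y+h,x:x+w]=m[y:y+h,x:x+w]
    cs,_=cv2.findContours(k,cv2.RETR_EXTERNAL,cv2.CHAIN_APPROX_NONE); return max(cs,key=cv2.contourArea)
def rect(P):  # world xy -> centre, sizes, yaw of long side
    (c,s,a)=cv2.minAreaRect(np.float32(P[:,:2])); a=np.radians(a)
    if s[0]<s[1]: a+=np.pi/2; s=s[::-1]
    return np.array(c),np.array(s),(a+np.pi/2)%np.pi-np.pi/2
def carts(c):
    hsv=cv2.cvtColor(c["frame"],cv2.COLOR_BGR2HSV)
    nb=np.uint8((hsv[...,1]<110)*255)
    return nb,hsv
E
python3 - <<'E'
from h import *
c=load("top0.npz"); f=c["frame"]
hsv=cv2.cvtColor(f,cv2.COLOR_BGR2HSV)
for p in [(260,190),(290,250),(270,225),(308,168),(475,190),(465,183),(437,218),(420,250)]: print(p,f[p[1],p[0]],hsv[p[1],p[0]])
nb=np.uint8((hsv[...,1]<110)*255)
ct=blob(nb,(232,130,110,142)); print("rec",rect(cast(c,ct[:,0],97.5)),rect(cast(c,ct[:,0],92)))
for b in [(450,172,50,35),(450,235,50,42)]:
    ct=blob(nb,b); print("cart",cv2.boundingRect(ct),rect(cast(c,ct[:,0],40)))
    d=np.uint8((hsv[...,2]<50)*255); ct=blob(d,b); print(" tab",cv2.boundingRect(ct),rect(cast(c,ct[:,0],72)))
a=cv2.resize(f[125:280,225:345],None,fx=3.3,fy=3.3,interpolation=2); b=cv2.resize(f[165:285,420:510],None,fx=3.3,fy=3.3,interpolation=2)
b=cv2.copyMakeBorder(b,0,a.shape[0]-b.shape[0],0,0,0); cv2.imwrite("pics/z1.png",np.hstack([a,b]))
E
```

```text
(260, 190) [131 121 111] [105  39 131]
(290, 250) [122 114 105] [104  36 122]
(270, 225) [195 191 187] [105  10 195]
(308, 168) [82 83 81] [75  6 83]
(475, 190) [26 22 21] [114  49  26]
(465, 183) [75 68 63] [108  41  75]
(437, 218) [87 76 71] [111  47  87]
(420, 250) [137  77  42] [109 177 137]
rec (array([556.83, 121.89]), array([277.31, 187.11]), np.float64(0.18600289369829515)) (array([557.35, 122.39]), array([278.84, 188.13]), np.float64(0.18600286040878156))
cart (456, 179, 36, 22) (array([ 586.96, -326.16]), array([82.52, 47.5 ]), np.float64(1.467319468955977))
 tab (468, 185, 22, 8) (array([ 585.63, -326.02]), array([48.6 , 15.95]), np.float64(1.4898956181487968))
cart (455, 240, 39, 33) (array([ 430.13, -321.06]), array([81.6 , 47.41]), np.float64(1.0029155072761688))
 tab (468, 250, 22, 14) (array([ 429.03, -320.54]), array([49.21, 16.19]), np.float64(1.021429270542182))
```

View pics/z1.png

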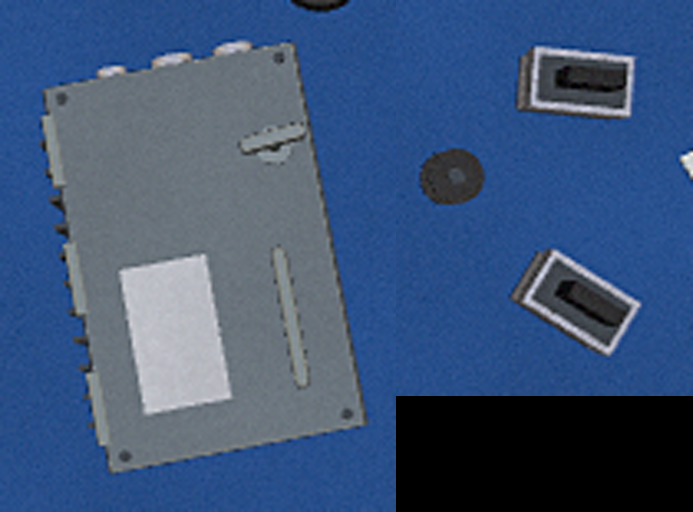

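The zoom shows the panel corners at crop (45,90), (292,44), (366,424) and (112,471). The key bar runs from (242,148) to (304,130), and the handle from (279,249) to (302,386).

```bash
cat >> h.py <<'E'
def fit(A,B): # 2D rigid fit model A -> world B: yaw, t
    A,B=np.float64(A),np.float64(B); a,b=A-A.mean(0),B-B.mean(0)
    th=np.arctan2((a[:,0]*b[:,1]-a[:,1]*b[:,0]).sum(),(a*b).sum()); R=np.array([[np.cos(th),-np.sin(th)],[np.sin(th),np.cos(th)]])
    return th,B.mean(0)-R@A.mean(0),R
def go(x,y,z,yaw,n=None): # tool-frame shift and spin in move units to reach a world pose
    from plant import monitor
    o=monitor.get_obs(); p=o["tool_pos"]; w=o["tcp_rot"][2]
    d=np.array([x,y])-p[:2]; dy=(yaw-w+np.pi)%(2*np.pi)-np.pi
    f=np.array([d@[np.cos(w),np.sin(w)], d@[np.sin(w),-np.cos(w)], p[2]-z])/200
    print("t",o["time"],"at",p,"yaw",w,"F",o["contact_force"],"grip",o["grip_width"],"total lin",np.round(f,3),"spin",round(-dy/(np.pi/2),3))
E
python3 - <<'E'
from h import *
c=load("top0.npz"); px=lambda q:np.float64(q)/3.3+[225,125]-.35
w=cast(c,px([(45,90),(292,44),(366,424),(112,471)]),97.5)[:,:2]
A=[(135,88),(135,-88),(-135,-88),(-135,88)]
th,t,R=fit(A,w); print("rec",th,t,"res",(np.array(A)@R.T+t-w))
k=R@[65,-62]+t; h=R@[-55,-52]+t
print("key",k,cast(c,px([(242,148),(304,130)]),133.5).mean(0),"handle",h,cast(c,px([(279,249),(302,386)]),137.5).mean(0))
go(*k,230,th)
E
```

```text
rec 0.18586866006251765 [553.52 117.06] res [[ 1.18  0.83]
 [ 1.99 -0.7 ]
 [-1.05 -0.45]
 [-2.12  0.33]]
key [628.86  68.14] [627.65  67.92 133.5 ] handle [509.08  55.79] [508.78  56.2  137.5 ]
t 0.1 at [ 147.47 -503.47  200.44] yaw 0.28481047194084397 F [ 0.35 -0.15 -0.25] grip 91.44005217244225 total lin [ 3.11 -2.07 -0.15] spin 0.063
```

Emit:
{"op": "servo_tool", "data": {
  "linear": [
    [0.194,-0.129,-0.02],
    [0.194,-0.129,-0.02],
    [0.194,-0.129,-0.02],
    [0.194,-0.129,-0.02],
    [0.194,-0.129,-0.02],
    [0.194,-0.129,-0.02],
    [0.194,-0.129,-0.02],
    [0.194,-0.129,-0.02]
  ],
  "spin": [0,0,0,0,0,0,0,0]
}}

```text
time: 1.1
tool_pos: [388.1, -217.2, 233.0]
tcp_rot: [-3.141, 0.0, 0.285]
contact_force: [1.1, -1.3, 1.3]
grip_width: 91.7
finger_force: 0.0
```

Emit:
{"op": "servo_tool", "data": {
  "linear": [
    [0.194,-0.129,-0.02],
    [0.194,-0.129,-0.02],
    [0.194,-0.129,-0.02],
    [0.194,-0.129,-0.02],
    [0.194,-0.129,-0.02],
    [0.194,-0.129,-0.02],
    [0.194,-0.129,-0.02],
    [0.194,-0.129,-0.02]
  ],
  "spin": [0,0,0,0,0,0,0,0]
}}

```text
time: 2.1
tool_pos: [628.0, 68.0, 264.6]
tcp_rot: [-3.142, 0.001, 0.285]
contact_force: [-0.2, -0.5, 0.2]
grip_width: 91.8
finger_force: 0.0
```

Emit:
{"op": "servo_tool", "data": {
  "linear": [
    [0,0,0],
    [0,0,0],
    [0,0,0],
    [0,0,0],
    [0,0,0],
    [0,0,0],
    [0,0,0],
    [0,0,0]
  ],
  "spin": [-0.117,-0.117,-0.117,-0.117,-0.117,-0.117,-0.117,-0.117]
}}

```text
time: 3.1
tool_pos: [627.1, 66.7, 264.4]
tcp_rot: [-3.14, -0.0, 1.761]
contact_force: [1.2, -0.6, 0.4]
grip_width: 91.8
finger_force: 0.0
```

Run:
```python
from h import *
go(628.3,68,180,0.186+np.pi/2)
c=grab("wrist","w1"); print(c["K"][0],c["world_to_cam"])
print(proj(c,[[628.3,68,133.5]]))
```

```text
t 3.1 at [627.11  66.74 264.35] yaw 1.7611432440552726 F [ 1.23 -0.57  0.42] grip 91.82343875835792 total lin [0.01 0.01 0.42] spin 0.003
[305.    0.  316.2] [[   0.98    0.19   -0.   -627.28]
 [   0.18   -0.95    0.27 -103.1 ]
 [   0.05   -0.27   -0.96  437.67]
 [   0.      0.      0.      1.  ]]
[[318.4  186.17]]
```

View pics/w1.png

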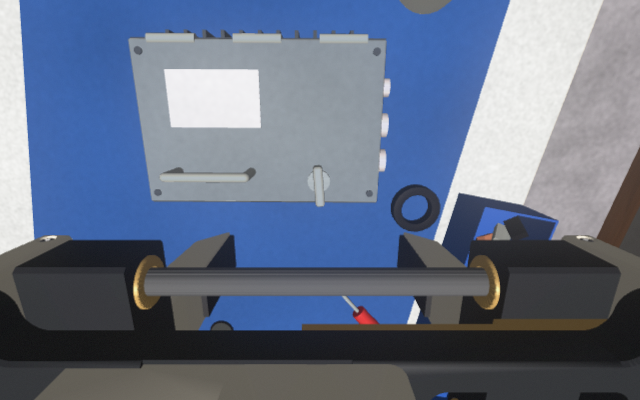

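The wrist view shows the key bar centred at about (319,186), which matches the predicted (318,186), so I'll descend.

Emit:
{"op": "servo_tool", "data": {
  "linear": [
    [0.006,0.006,0.15],
    [0,0,0.15],
    [0,0,0.15],
    [0,0,0.12],
    [0,0,0.1],
    [0,0,0.06],
    [0,0,0.027],
    [0,0,0]
  ],
  "spin": [0,0,0,0,0,0,0,0],
  "hand": 0.0
}}

```text
time: 4.15
tool_pos: [628.4, 68.1, 113.7]
tcp_rot: [3.141, 0.0, 1.754]
contact_force: [-0.8, 0.4, -0.3]
grip_width: 45.7
finger_force: 0.0
```

Emit:
{"op": "servo_tool", "data": {
  "linear": [
    [0,0,0],
    [0,0,0],
    [0,0,0],
    [0,0,0],
    [0,0,0],
    [0,0,0],
    [0,0,0],
    [0,0,0]
  ],
  "spin": [0,0,0,0,0,0,0,0],
  "hand": -1
}}

```text
time: 5.15
tool_pos: [628.3, 68.1, 113.6]
tcp_rot: [-3.142, 0.0, 1.755]
contact_force: [-0.5, -0.5, 0.3]
grip_width: 0.2
finger_force: 0.0
```

Run:
```python
from h import *
go(628.3,68,113,0.186+np.pi/2)
c=grab("wrist","w2"); print(proj(c,[[628.3,68,133.5],[628.3,68,97.5]]))
c=grab("scene","s2"); p=proj(c,[[628.3,68,133.5]])[0].astype(int); print(p)
cv2.imwrite("pics/s2z.png",cv2.resize(c["frame"][p[1]-60:p[1]+60,p[0]-80:p[0]+80],None,fx=4,fy=4,interpolation=2))
```

```text
t 5.15 at [628.3   68.13 113.57] yaw 1.755099840023491 F [-0.48 -0.52  0.28] grip 0.1708850743706223 total lin [-0. -0.  0.] spin -0.001
[[317.39 245.29]
 [317.21 224.19]]
[344 219]
```

View pics/w2.png

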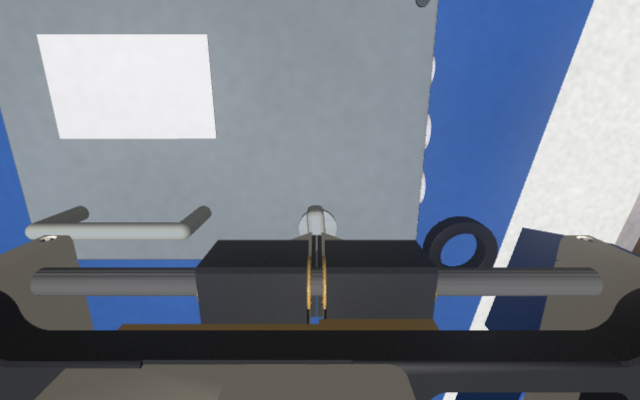

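View pics/s2z.png

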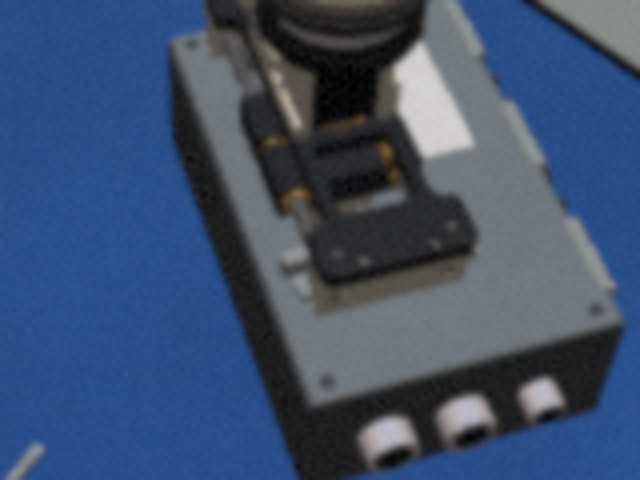

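The pads appear to sit on both sides of the bar at (307–326, 245), even though the width reads 0.2. I'll test this by turning.

Emit:
{"op": "servo_tool", "data": {
  "linear": [
    [0,0,0],
    [0,0,0],
    [0,0,0],
    [0,0,0],
    [0,0,0],
    [0,0,0],
    [0,0,0],
    [0,0,0]
  ],
  "spin": [-0.118,-0.118,-0.118,-0.118,-0.118,-0.118,-0.118,-0.118]
}}

```text
time: 6.25
tool_pos: [628.3, 68.1, 113.6]
tcp_rot: [-3.141, -0.0, -3.039]
contact_force: [0.3, 0.2, 0.6]
grip_width: 0.6
finger_force: 0.0
```

Emit:
{"op": "servo_tool", "data": {
  "linear": [
    [0,0,0],
    [0,0,0],
    [0,0,0],
    [0,0,0],
    [0,0,0],
    [0,0,0],
    [0,0,0],
    [0,0,0]
  ],
  "spin": [0,0,0,0,0,0,0,0],
  "hand": 0
}}

```text
time: 7.25
tool_pos: [628.3, 68.1, 113.6]
tcp_rot: [-3.141, 0.0, -3.045]
contact_force: [-0.3, 0.1, -0.4]
grip_width: 45.9
finger_force: 0.0
```

Emit:
{"op": "servo_tool", "data": {
  "linear": [
    [0,0,-0.1],
    [0,0,-0.15],
    [0,0,-0.15],
    [0,0,-0.15],
    [0,0,-0.15],
    [0,0,0],
    [0,0,0],
    [0,0,0]
  ],
  "spin": [0,0,0,0,0,0,0,0]
}}

```text
time: 8.25
tool_pos: [627.7, 68.1, 252.0]
tcp_rot: [3.141, -0.003, -3.045]
contact_force: [0.3, -0.7, -1.4]
grip_width: 45.9
finger_force: 0.0
```

Run:
```python
from h import *
go(509,56,220,0.186)
c=grab("wrist","w3"); print(proj(c,[[628.3,68,133.5]]))
```

```text
t 8.25 at [627.69  68.12 252.03] yaw -3.0453527597146346 F [ 0.3  -0.67 -1.36] grip 45.92289090811563 total lin [ 0.6  -0.    0.16] spin 1.943
[[316.53 191.82]]
```

View pics/w3.png

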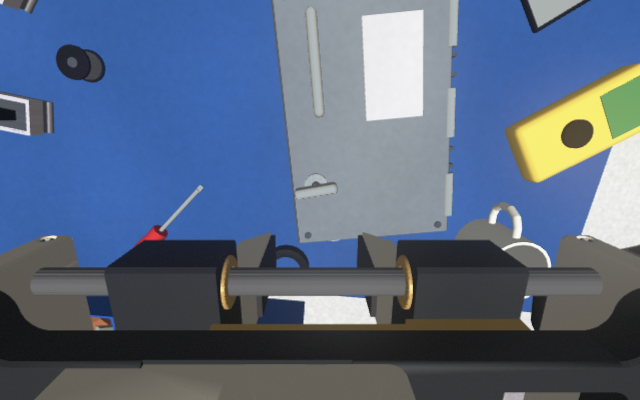

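The key did not turn: its bar still lies along recorder y at (316,191), and the fingers closed on nothing. I'll check heights using the panel corners and the fingertips.

Run:
```python
from h import *
th,t=0.18587,np.array([553.52,117.06]); R=np.array([[np.cos(th),-np.sin(th)],[np.sin(th),np.cos(th)]])
A=np.array([(-135,88),(135,88),(135,-88),(-135,-88)])@R.T+t
for n in("w1.npz","w3.npz"):
    c=load(n); W=c["world_to_cam"]; print(n,"cam",-W[:3,:3].T@W[:3,3]); print(proj(c,np.c_[A,np.full(4,97.5)]).round(0).tolist())
    print(" wrist tcp/tips",proj(c,[[627.4,67.4,264 if n=="w1.npz" else 252]]))
c=load("s2.npz"); p=np.array([344,219]); f=lambda P:(proj(c,P)-p+[80,60])*4
k=np.array([628.3,68.1]); b=R@[0,22]; 
for z in(97.5,113.6,133.5): print(z,f([[*k,z],[*(k-b),z],[*(k+b),z]]).round(0).tolist())
e=R@[19+10,0]
print("closed finger outer tip corners",f([[*(k+e+s*R@[0,9.5]),113.6] for s in(-1,1)]).round(0).tolist())
c=load("top0.npz"); print(proj(c,np.c_[A,np.full(4,97.5)]).round(0).tolist())
```

```text
w1.npz cam [612.98 137.55 448.33]
[[127.0, 36.0], [387.0, 38.0], [377.0, 201.0], [151.0, 200.0]]
 wrist tcp/tips [[317.96 231.47]]
w3.npz cam [555.11  60.39 436.16]
[[455.0, -34.0], [448.0, 231.0], [300.0, 244.0], [271.0, -15.0]]
 wrist tcp/tips [[316.04 233.77]]
97.5 [[317.0, 280.0], [279.0, 290.0], [355.0, 271.0]]
113.6 [[319.0, 263.0], [280.0, 273.0], [357.0, 253.0]]
133.5 [[321.0, 241.0], [281.0, 251.0], [360.0, 232.0]]
closed finger outer tip corners [[320.0, 311.0], [354.0, 302.0]]
[[258.0, 268.0], [238.0, 151.0], [313.0, 137.0], [336.0, 254.0]]
```

Run:
```python
from h import *
f=cv2.imread("pics/w2.png"); f2=cv2.imread("pics/w3.png")
a=f[190:330,250:390]; b=f2[170:310,225:415]
s=lambda i:cv2.resize(cv2.convertScaleAbs(i,alpha=1.8,beta=20),None,fx=2.4*1.0,fy=2.4,interpolation=2)
cv2.imwrite("pics/z2.png",np.hstack([s(a),s(b)]))
```

```text
(no output)
```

View pics/z2.png

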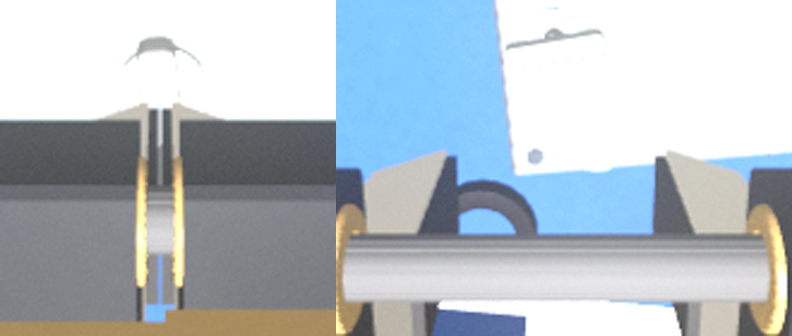

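The left crop shows the shut pads hiding the bar from row 235 down. So the tips were above the bar, about 20 mm higher than the nominal TCP. I'll turn back, go deeper (z=100, safe either way) and watch the force.

Emit:
{"op": "servo_tool", "data": {
  "linear": [
    [0,0,0],
    [0,0,0],
    [0,0,0],
    [0,0,0],
    [0,0,0],
    [0,0,0],
    [0,0,0],
    [0,0,0]
  ],
  "spin": [0.118,0.118,0.118,0.118,0.118,0.118,0.118,0.117]
}}

```text
time: 9.3
tool_pos: [628.0, 68.1, 252.7]
tcp_rot: [-3.14, -0.0, 1.751]
contact_force: [-0.3, 0.2, 0.1]
grip_width: 45.8
finger_force: 0.0
```

Emit:
{"op": "servo_tool", "data": {
  "linear": [
    [0,0,0.15],
    [0,0,0.15],
    [0,0,0.15],
    [0,0,0.12],
    [0,0,0.08],
    [0,0,0.06],
    [0,0,0.03],
    [0,0,0.02]
  ],
  "spin": [0,0,0,0,0,0,0,0]
}}

```text
time: 10.3
tool_pos: [628.6, 68.1, 101.8]
tcp_rot: [3.141, 0.0, 1.757]
contact_force: [0.3, -0.1, 1.0]
grip_width: 46.0
finger_force: 0.0
```

Emit:
{"op": "servo_tool", "data": {
  "linear": [
    [0,0,0],
    [0,0,0],
    [0,0,0],
    [0,0,0],
    [0,0,0],
    [0,0,0],
    [0,0,0],
    [0,0,0]
  ],
  "spin": [0,0,0,0,0,0,0,0],
  "hand": -1
}}

```text
time: 11.3
tool_pos: [628.9, 68.2, 101.9]
tcp_rot: [3.14, 0.0, 1.757]
contact_force: [4.4, 1.7, 0.7]
grip_width: 9.2
finger_force: 29.4
```

Emit:
{"op": "servo_tool", "data": {
  "linear": [
    [0,0,0],
    [0,0,0],
    [0,0,0],
    [0,0,0],
    [0,0,0],
    [0,0,0],
    [0,0,0],
    [0,0,0]
  ],
  "spin": [-0.118,-0.118,-0.118,-0.118,-0.118,-0.118,-0.118,-0.118]
}}

```text
time: 12.3
tool_pos: [628.5, 67.6, 101.8]
tcp_rot: [-3.141, 0.0, -3.038]
contact_force: [2.3, -2.1, 1.2]
grip_width: 9.5
finger_force: 29.9
```

Emit:
{"op": "servo_tool", "data": {
  "linear": [
    [0,0,0],
    [0,0,0],
    [0,0,0],
    [0,0,0],
    [0,0,0],
    [0,0,0],
    [0,0,0],
    [0,0,0]
  ],
  "spin": [-0.03,0,0,0,0,0,0,0]
}}

```text
time: 13.3
tool_pos: [628.5, 67.6, 101.8]
tcp_rot: [-3.141, 0.0, -2.997]
contact_force: [3.4, -4.7, 2.4]
grip_width: 9.4
finger_force: 29.8
```

The key is turned. I'll release, lift, and move to a free panel spot to touch it and calibrate the tip offset.

Emit:
{"op": "servo_tool", "data": {
  "linear": [
    [0,0,0],
    [0,0,0],
    [0,0,0],
    [0,0,0],
    [0,0,-0.1],
    [0,0,-0.1],
    [0,0,-0.1],
    [0,0,0]
  ],
  "spin": [0,0,0,0,0,0,0,-0.026],
  "hand": -0.4
}}

```text
time: 14.3
tool_pos: [629.2, 68.2, 163.6]
tcp_rot: [-3.141, 0.003, -2.955]
contact_force: [0.2, -1.0, -0.1]
grip_width: 27.4
finger_force: 0.0
```

Run:
```python
from h import *
go(537.6,93.7,90,0.186+np.pi)
```

```text
t 14.3 at [629.21  68.25 163.58] yaw -2.954774209382295 F [ 0.18 -1.02 -0.14] grip 27.37021236548685 total lin [0.43 0.21 0.37] spin 0.001
```

Emit:
{"op": "servo_tool", "data": {
  "linear": [
    [0.143,0.07,0],
    [0.143,0.07,0],
    [0.143,0.07,0],
    [0,0,0.12],
    [0,0,0.12],
    [0,0,0.12],
    [0,0,0.04],
    [0,0,0]
  ],
  "spin": [0,0,0,0,0,0,0,0],
  "hand": -1
}}

```text
time: 15.3
tool_pos: [536.1, 93.6, 81.5]
tcp_rot: [3.142, -0.001, -2.956]
contact_force: [0.2, -0.2, 0.5]
grip_width: 0.4
finger_force: 0.0
```

Emit:
{"op": "servo_tool", "data": {
  "linear": [
    [0,0,0.01],
    [0,0,0.005],
    [0,0,0.005],
    [0,0,0.005],
    [0,0,0.005],
    [0,0,0],
    [0,0,0],
    [0,0,0]
  ],
  "spin": [0,0,0,0,0,0,0,0]
}}

```text
time: 16.3
tool_pos: [536.3, 93.5, 75.6]
tcp_rot: [-3.142, 0.0, -2.956]
contact_force: [-0.9, 0.4, 0.0]
grip_width: 1.1
finger_force: 0.0
```

Emit:
{"op": "servo_tool", "data": {
  "linear": [
    [0,0,0.005],
    [0,0,0.005],
    [0,0,0.005],
    [0,0,0],
    [0,0,0],
    [0,0,0],
    [0,0,0],
    [0,0,0]
  ],
  "spin": [0,0,0,0,0,0,0,0]
}}

```text
time: 17.3
tool_pos: [536.2, 93.5, 72.6]
tcp_rot: [-3.141, 0.0, -2.956]
contact_force: [0.2, 0.1, -0.5]
grip_width: 0.3
finger_force: 0.0
```

Emit:
{"op": "servo_tool", "data": {
  "linear": [
    [0,0,0.005],
    [0,0,0.005],
    [0,0,0.005],
    [0,0,0],
    [0,0,0],
    [0,0,0],
    [0,0,0],
    [0,0,0]
  ],
  "spin": [0,0,0,0,0,0,0,0]
}}

```text
time: 18.3
tool_pos: [536.4, 93.5, 71.9]
tcp_rot: [-3.141, 0.002, -2.956]
contact_force: [-6.1, -0.1, 19.1]
grip_width: 0.2
finger_force: 9.2
```

Contact comes at tool z≈72 on the 97.5 mm panel, so the tips are about 25 mm above the reported TCP; stiffness is about 8 N/mm. Next is the handle.

Emit:
{"op": "servo_tool", "data": {
  "linear": [
    [0,0,-0.1],
    [0,0,-0.15],
    [0,0,-0.1],
    [0,0,0],
    [0,0,0],
    [0,0,0],
    [0,0,0],
    [0,0,0]
  ],
  "spin": [0,0,0,0,0,0,0,0],
  "hand": -0.3
}}

```text
time: 19.3
tool_pos: [536.1, 93.6, 139.2]
tcp_rot: [3.142, -0.001, -2.956]
contact_force: [0.7, -0.6, -0.0]
grip_width: 32.4
finger_force: 0.0
```

Run:
```python
from h import *
go(509,56,94,0.186+np.pi)
```

```text
t 19.3 at [536.11  93.56 139.23] yaw -2.955746860726919 F [ 0.74 -0.57 -0.05] grip 32.413699200692584 total lin [ 0.17 -0.16  0.23] spin -0.0
```

Emit:
{"op": "servo_tool", "data": {
  "linear": [
    [0.085,-0.08,0],
    [0.083,-0.08,0],
    [0,0,0],
    [0,0,0.08],
    [0,0,0.08],
    [0,0,0.04],
    [0,0,0.026],
    [0,0,0]
  ],
  "spin": [0,0,0,0,0,0,0,0]
}}

```text
time: 20.3
tool_pos: [509.2, 56.1, 94.3]
tcp_rot: [3.142, -0.0, -2.956]
contact_force: [-0.3, -0.2, -0.2]
grip_width: 32.4
finger_force: 0.0
```

Emit:
{"op": "servo_tool", "data": {
  "linear": [
    [0,0,0],
    [0,0,0],
    [0,0,0],
    [0,0,0],
    [0,0,0],
    [0,0,0],
    [0,0,0],
    [0,0,0]
  ],
  "spin": [0,0,0,0,0,0,0,0],
  "hand": -1
}}

```text
time: 21.3
tool_pos: [509.4, 55.3, 94.7]
tcp_rot: [-3.141, 0.001, -2.956]
contact_force: [-0.2, -5.3, 3.1]
grip_width: 9.0
finger_force: 30.0
```

Run:
```python
from h import *
go(509,56,94,0.186+np.pi)
# arc: tool +y (yaw=th+pi) = -? rec dir
w=.186+np.pi; ty=np.array([np.sin(w),-np.cos(w)]); print("tool y in rec y:",ty@[-np.sin(.186),np.cos(.186)])
a0=np.arctan2(40,140); r=145.6; a=a0+np.linspace(0,1.62,25)
y=-r*np.cos(a); z=r*np.sin(a); print(np.c_[np.diff(y)/200,-np.diff(z)/200].round(3).tolist())
```

```text
t 21.3 at [509.39  55.34  94.7 ] yaw -2.955827412185688 F [-0.15 -5.3   3.13] grip 8.998081186836274 total lin [0. 0. 0.] spin -0.0
tool y in rec y: 0.9999999999999999
[[0.015, -0.047], [0.018, -0.046], [0.021, -0.044], [0.024, -0.043], [0.027, -0.041], [0.03, -0.039], [0.032, -0.037], [0.035, -0.035], [0.037, -0.032], [0.039, -0.03], [0.041, -0.027], [0.043, -0.024], [0.044, -0.021], [0.046, -0.018], [0.047, -0.015], [0.048, -0.012], [0.048, -0.009], [0.049, -0.005], [0.049, -0.002], [0.049, 0.001], [0.049, 0.004], [0.049, 0.008], [0.048, 0.011], [0.047, 0.014]]
```

Emit:
{"op": "servo_tool", "data": {
  "linear": [
    [0,0.015,-0.047],
    [0,0.018,-0.046],
    [0,0.021,-0.044],
    [0,0.024,-0.043],
    [0,0.027,-0.041],
    [0,0.03,-0.039],
    [0,0.032,-0.037],
    [0,0.035,-0.035]
  ],
  "spin": [0,0,0,0,0,0,0,0]
}}

```text
time: 22.3
tool_pos: [502.4, 93.0, 161.2]
tcp_rot: [-3.136, 0.0, -2.956]
contact_force: [0.7, -13.1, 2.9]
grip_width: 8.8
finger_force: 30.0
```

Emit:
{"op": "servo_tool", "data": {
  "linear": [
    [0,0.037,-0.032],
    [0,0.039,-0.03],
    [0,0.041,-0.027],
    [0,0.043,-0.024],
    [0,0.044,-0.021],
    [0,0.046,-0.018],
    [0,0.047,-0.015],
    [0,0.048,-0.012]
  ],
  "spin": [0,0,0,0,0,0,0,0]
}}

```text
time: 23.3
tool_pos: [490.3, 161.8, 198.4]
tcp_rot: [-3.138, 0.004, -2.956]
contact_force: [1.3, -8.7, 8.9]
grip_width: 8.6
finger_force: 30.0
```

Emit:
{"op": "servo_tool", "data": {
  "linear": [
    [0,0.048,-0.009],
    [0,0.049,-0.005],
    [0,0.049,-0.002],
    [0,0.049,0.001],
    [0,0.049,0.004],
    [0,0.049,0.008],
    [0,0.048,0.011],
    [0,0,0]
  ],
  "spin": [0,0,0,0,0,0,0,0]
}}

```text
time: 24.3
tool_pos: [477.3, 231.4, 195.5]
tcp_rot: [3.141, 0.003, -2.955]
contact_force: [6.1, 1.9, 1.0]
grip_width: 9.1
finger_force: 30.0
```

Run:
```python
from h import *
go(509,56,300,0.186+np.pi)
grab("top","t3")
```

```text
t 24.3 at [477.28 231.42 195.47] yaw -2.9550794974093346 F [6.08 1.94 1.03] grip 9.141877372737095 total lin [ 0.01 -0.89 -0.52] spin 0.0
```

View pics/t3.png

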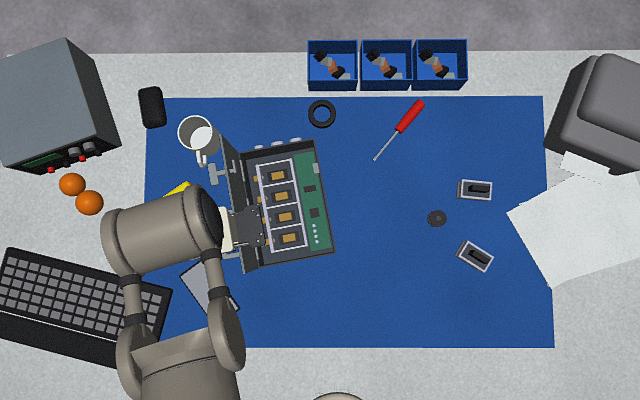

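The panel stands nearly upright and the four bays show at about (270–287, 178–238). I'll release, lift and measure the bays.

Emit:
{"op": "servo_tool", "data": {
  "linear": [
    [0,0,0],
    [0,0,0],
    [0,0,0],
    [0,0,0],
    [0,0,-0.1],
    [0,0,-0.2],
    [0,0,-0.2],
    [0,0,-0.1]
  ],
  "spin": [0,0,0,0,0,0,0,0],
  "hand": -0.5
}}

```text
time: 25.35
tool_pos: [476.7, 230.6, 317.4]
tcp_rot: [3.141, 0.003, -2.956]
contact_force: [0.4, -0.6, -0.0]
grip_width: 23.2
finger_force: 0.0
```

Emit:
{"op": "servo_tool", "data": {
  "linear": [
    [0,-0.3,0],
    [0,-0.3,0],
    [0,-0.3,0],
    [0,-0.3,0],
    [0,-0.3,0],
    [0,-0.3,0],
    [0,-0.3,0],
    [0,-0.3,0]
  ],
  "spin": [0,0,0,0,0,0,0,0],
  "hand": 0
}}

```text
time: 26.35
tool_pos: [565.0, -243.2, 315.0]
tcp_rot: [3.141, 0.0, -2.956]
contact_force: [1.1, 0.6, -0.1]
grip_width: 45.8
finger_force: 0.0
```

Run:
```python
from h import *
c=grab("top","t4"); f=c["frame"]
hsv=cv2.cvtColor(f,cv2.COLOR_BGR2HSV)
nb=np.uint8((hsv[...,1]<110)*255)
for b in [(450,172,50,35),(450,235,50,42)]:
    ct=blob(nb,b); print("cart",rect(cast(c,ct[:,0],40)))
cv2.imwrite("pics/z4.png",cv2.resize(f[130:275,200:345],None,fx=4,fy=4,interpolation=2))
go(587,-326,300,0)
```

```text
cart (array([ 588.67, -327.6 ]), array([118.55,  81.79]), np.float64(1.5673858827029412))
cart (array([ 431.  , -323.03]), array([117.26,  96.01]), np.float64(1.5691342479585781))
t 26.4 at [ 564.8  -250.6   313.19] yaw -2.9612728146779776 F [-3.22 -2.65 -1.75] grip 46.137928734047435 total lin [-0.04 -0.39  0.07] spin -1.885
```

View pics/z4.png

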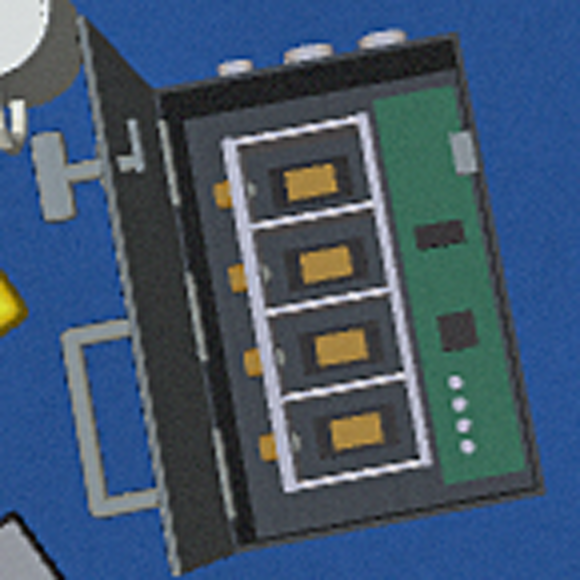

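The zoom shows the white cage frame's outer corners at crop (222,142), (365,114), (431,462) and (289,491). All four bays are empty.

Run:
```python
from h import *
c=load("t4.npz"); px=lambda q:np.float64(q)/4+[200,130]-.37
w=cast(c,px([(222,142),(365,114),(431,462),(289,491)]),52)[:,:2]
th,t=0.18587,np.array([553.52,117.06]); R=np.array([[np.cos(th),-np.sin(th)],[np.sin(th),np.cos(th)]])
q=(w-t)@R; print("cage corners in rec",q, "mid",q.mean(0),"yaw",np.arctan2(*(w[1]-w[2])[::-1])-0,np.arctan2(*(w[0]-w[3])[::-1]))
# divider mids (crop) between bays
d=cast(c,px([(310,215),(325,303),(340,389)]),52)[:,:2]; print("dividers",(d-t)@R)
# rim outer corners at z=92
r=cast(c,px([(158,92),(457,34),(543,492),(236,548)]),92)[:,:2]
A=[(135,90),(135,-90),(-135,-90),(-135,90)]; th2,t2,R2=fit(A,r); print("rim",th2,t2,(np.array(A)@R2.T+t2-r))
```

```text
cage corners in rec [[ 105.47   60.41]
 [ 106.01  -26.51]
 [-104.57  -27.22]
 [-105.7    57.68]] mid [ 0.3  16.09] yaw 0.1892462446870731 0.1988053147230438
dividers [[ 52.39  16.58]
 [ -0.89  17.19]
 [-52.54  17.58]]
rim 0.1826252998451514 [554.22 116.7 ] [[ 2.4   2.94]
 [ 1.89 -1.94]
 [-1.34 -2.67]
 [-2.95  1.67]]
```

Emit:
{"op": "servo_tool", "data": {
  "linear": [
    [-0.02,-0.19,0],
    [-0.02,-0.19,0],
    [0,0,0],
    [0,0,0],
    [0,0,0],
    [0,0,0],
    [0,0,0],
    [0,0,0]
  ],
  "spin": [0,0,0.117,0.117,0.117,0.117,0.117,0.117]
}}

```text
time: 27.4
tool_pos: [586.8, -314.3, 314.8]
tcp_rot: [-3.141, -0.001, 2.219]
contact_force: [-0.5, 0.6, 0.1]
grip_width: 46.1
finger_force: 0.0
```

Emit:
{"op": "servo_tool", "data": {
  "linear": [
    [0,0,0.1],
    [0,0,0.1],
    [0,0,0.1],
    [0,0,0],
    [0,0,0],
    [0,0,0],
    [0,0,0],
    [0,0,0]
  ],
  "spin": [0.117,0.117,0.117,0.117,0,0,0,0]
}}

```text
time: 28.4
tool_pos: [586.9, -314.5, 255.2]
tcp_rot: [3.141, 0.0, 1.491]
contact_force: [0.8, -0.8, -0.9]
grip_width: 46.0
finger_force: 0.0
```

```bash
cat >> h.py <<'E'
def tab(c,xy,z=72,r=60,lim=45): # black tab near expected xy: contour in the wrist/top view
    p=proj(c,[[*xy,z]])[0].astype(int); g=cv2.cvtColor(c["frame"],cv2.COLOR_BGR2GRAY)
    m=np.uint8((g<lim)*255); m[235:]=0
    ct=blob(m,(max(p[0]-r,0),max(p[1]-r,0),2*r,2*r)); return p,cv2.boundingRect(ct),rect(cast(c,ct[:,0],z))
def cartbody(c,xy,z=40,r=80):
    p=proj(c,[[*xy,z]])[0].astype(int); s=cv2.cvtColor(c["frame"],cv2.COLOR_BGR2HSV)
    m=np.uint8(((s[...,1]<60)&(s[...,2]>130))*255); m[236:]=0
    ct=blob(m,(max(p[0]-r,0),max(p[1]-r,0),2*r,2*r)); return cv2.boundingRect(ct),rect(cast(c,ct[:,0],z))
E
python3 - <<'E'
from h import *
go(586,-326,250,1.48)
c=grab("wrist","w5"); print(tab(c,(586,-326)),cartbody(c,(586,-326)))
E
```

```text
t 28.4 at [ 586.91 -314.55  255.21] yaw 1.490587642991192 F [ 0.82 -0.78 -0.86] grip 46.018296170420456 total lin [-0.06  0.    0.03] spin 0.007
(array([316, 186]), (314, 173, 9, 3), (array([ 588.88, -310.58]), array([9.76, 2.47]), np.float64(-0.07989283533155955))) ((301, 159, 35, 54), (array([ 587.02, -332.36]), array([72.57, 43.71]), np.float64(1.457022223443131)))
```

View pics/w5.png

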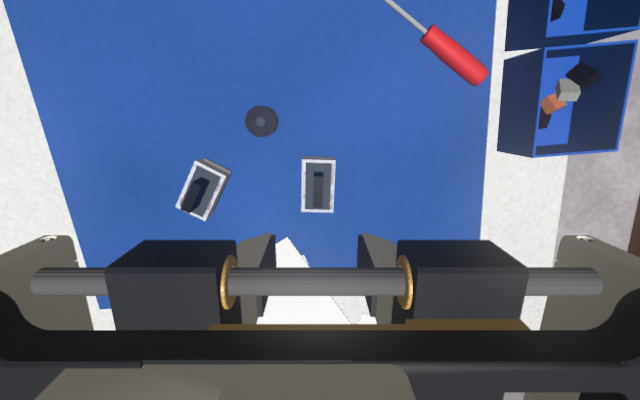

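The wrist view shows cartridge A cleanly: its top frame is at (318,185), measuring 72.6×43.7 mm with centre (587.0,-332.4) and yaw 1.457. Cartridge B is at (203,190).

Run:
```python
from h import *
c=load("w5.npz"); print(cartbody(c,(430,-325),r=50))
go(587,-332.4,20,1.457)
```

```text
((176, 160, 50, 61), (array([ 428.73, -327.16]), array([72.79, 44.44]), np.float64(0.9987876075865461)))
t 28.45 at [ 586.91 -314.53  255.18] yaw 1.4903629771074898 F [ 0.47 -0.13  0.2 ] grip 45.960773151510686 total lin [-0.09  0.01  1.18] spin 0.021
```

Emit:
{"op": "servo_tool", "data": {
  "linear": [
    [-0.089,0.006,0],
    [0,0,0.25],
    [0,0,0.25],
    [0,0,0.25],
    [0,0,0.2],
    [0,0,0.1],
    [0,0,0.08],
    [0,0,0.046]
  ],
  "spin": [0.021,0,0,0,0,0,0,0]
}}

```text
time: 29.45
tool_pos: [586.6, -333.0, 19.1]
tcp_rot: [-3.141, 0.0, 1.456]
contact_force: [0.4, 0.2, 0.5]
grip_width: 46.0
finger_force: 0.0
```

Emit:
{"op": "servo_tool", "data": {
  "linear": [
    [0,0,0],
    [0,0,0],
    [0,0,0],
    [0,0,0],
    [0,0,0],
    [0,0,0],
    [0,0,0],
    [0,0,0]
  ],
  "spin": [0,0,0,0,0,0,0,0],
  "hand": -1
}}

```text
time: 30.45
tool_pos: [587.0, -332.5, 20.4]
tcp_rot: [3.141, 0.001, 1.457]
contact_force: [0.3, 0.4, 5.6]
grip_width: 11.7
finger_force: 30.0
```

Emit:
{"op": "servo_tool", "data": {
  "linear": [
    [0,0,-0.05],
    [0,0,-0.1],
    [0,0,-0.15],
    [0,0,-0.15],
    [0,0,-0.15],
    [0,0,-0.15],
    [0,0,0],
    [0,0,0]
  ],
  "spin": [0,0,0,0,0,0,0,0]
}}

```text
time: 31.45
tool_pos: [585.8, -331.8, 168.0]
tcp_rot: [-3.139, -0.001, 1.457]
contact_force: [-0.3, -0.6, -1.1]
grip_width: 12.0
finger_force: 30.0
```

Run:
```python
from h import *
th,t=0.186,np.array([553.6,117.0]); R=np.array([[np.cos(th),-np.sin(th)],[np.sin(th),np.cos(th)]])
for x in(-78,-26,26,78): print(x,R@[x,16.5]+t)
go(*(R@[26,16.5]+t),170,th+np.pi/2)
```

```text
-78 [473.89 118.79]
-26 [525.   128.41]
26 [576.1  138.02]
78 [627.2  147.64]
t 31.45 at [ 585.83 -331.85  168.03] yaw 1.4565690596049892 F [-0.26 -0.6  -1.09] grip 12.045806567671292 total lin [ 2.33 -0.32 -0.01] spin -0.191
```

Emit:
{"op": "servo_tool", "data": {
  "linear": [
    [0.2,-0.027,0],
    [0.27,-0.037,0],
    [0.27,-0.037,0],
    [0.27,-0.037,0],
    [0.27,-0.037,0],
    [0.27,-0.037,0],
    [0.27,-0.037,0],
    [0.2,-0.027,0]
  ],
  "spin": [0,0,0,0,0,0,0,0]
}}

```text
time: 32.45
tool_pos: [576.4, 77.6, 167.8]
tcp_rot: [-3.138, 0.0, 1.458]
contact_force: [0.1, -0.3, -1.9]
grip_width: 11.8
finger_force: 30.0
```

Emit:
{"op": "servo_tool", "data": {
  "linear": [
    [0.15,-0.02,0],
    [0,0,0],
    [0,0,0],
    [0,0,0],
    [0,0,0],
    [0,0,0],
    [0,0,0],
    [0,0,0]
  ],
  "spin": [0,-0.095,-0.096,0,0,0,0,0]
}}

```text
time: 33.45
tool_pos: [577.3, 105.5, 169.8]
tcp_rot: [3.142, 0.0, 1.756]
contact_force: [-0.2, 0.7, -2.0]
grip_width: 11.7
finger_force: 30.0
```

Run:
```python
from h import *
th,t=0.186,np.array([553.6,117.0]); R=np.array([[np.cos(th),-np.sin(th)],[np.sin(th),np.cos(th)]])
go(*(R@[26,-13.5]+t),76,th+np.pi/2)
c=grab("wrist","w6"); b=(R@np.array([[x,16.5] for x in(-78,-26,26,78)]).T).T+t
print(proj(c,np.c_[b,np.full(4,52)])); W=c["world_to_cam"]; print(-W[:3,:3].T@W[:3,3])
```

```text
t 33.45 at [577.28 105.5  169.8 ] yaw 1.7560948033185937 F [-0.17  0.66 -1.96] grip 11.739991583608635 total lin [0.01 0.02 0.47] spin -0.0
[[216.59 158.28]
 [269.22 158.26]
 [321.84 158.24]
 [374.47 158.22]]
[563.28 176.38 353.76]
```

View pics/w6.png

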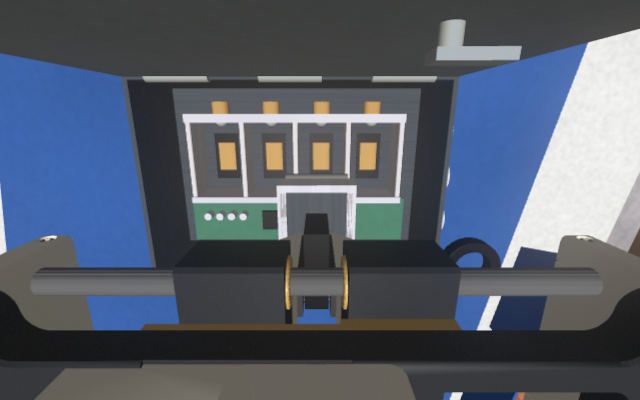

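Wrist view: the cage walls are at columns ≈190, 244, 296, 347 and 402, and rows ≈118 and ≈200. The held cartridge's front edge spans columns 278–355 at row 188.

Run:
```python
from h import *
th,t=0.186,np.array([553.6,117.0]); R=np.array([[np.cos(th),-np.sin(th)],[np.sin(th),np.cos(th)]])
c=load("w6.npz"); g=cv2.cvtColor(c["frame"],cv2.COLOR_BGR2GRAY).astype(int)
L=lambda u,v:(cast(c,[[u,v]],52)[0,:2]-t)@R
for v in(145,180-12,):
    r=g[v-1:v+2].mean(0); xs=np.where(r>125)[0]; xs=xs[(xs>170)&(xs<420)]
    for s in np.split(xs,np.where(np.diff(xs)>2)[0]+1): print(v,s[0],s[-1],"rec x",L(s[0]-.5,v)[0],L(s[-1]+.5,v)[0])
for u in(262,310 if 0 else 215,380):
    r=g[:,u-1:u+2].mean(1); ys=np.where(r>125)[0]; ys=ys[(ys>90)&(ys<210)]
    for s in np.split(ys,np.where(np.diff(ys)>2)[0]+1): print(u,s[0],s[-1],"rec y",L(u,s[0]-.5)[1],L(u,s[-1]+.5)[1])
v=200; r=g[v]; print(r[270:290],r[345:362])
p=np.array([577.28,105.5,189.4]); q=cast(c,[[278,200],[355,200],[316,186]],189.4); print((q[:,:2]-p[:2])@R)
```

```text
145 187 192 rec x -106.24535343240346 -100.38486487107247
145 219 234 rec x -74.98986261622316 -59.36253090093686
145 240 244 rec x -54.4790462978197 -49.595588626654454
145 266 281 rec x -29.08536049964659 -13.458838883398899
145 293 297 rec x -2.7157652373479095 2.16740696882449
145 313 329 rec x 16.816762012026803 33.41907141039698
145 345 350 rec x 48.06790942984235 53.92737678055371
145 360 376 rec x 62.71650510382375 79.31795390652393
145 398 402 rec x 99.82519622132745 104.70780295755618
168 190 194 rec x -105.86551015987953 -100.88148876500856
168 221 236 rec x -74.96502969699642 -59.01681649942911
168 241 246 rec x -55.02980807960538 -49.049329109053296
168 267 282 rec x -29.114690915211664 -13.167303475206669
168 293 297 rec x -3.2003321719793445 1.7831114091830498
168 313 328 rec x 16.733273873706228 32.67983562028076
168 345 349 rec x 48.62611018417177 53.60926209172773
168 359 374 rec x 62.57886485413001 78.52460097139887
168 396 401 rec x 99.45294383822868 105.43237951472382
262 113 122 rec y 59.90237552746 50.70962016421839
262 197 203 rec y -22.551568613221455 -29.999243302044043
215 101 123 rec y 70.74793634466045 49.80010585153862
215 197 203 rec y -22.533854300891722 -29.981618116825835
380 113 122 rec y 59.8558658474256 50.663298120086935
380 197 203 rec y -22.596038606599787 -30.04348952359341
[225 225 223 224 224 225 225 228 229 223 199 189 204 195 205 206 138  97
  98  98] [ 98 118 167 197 209 201 190 213 220 231 231 230 229 228 228 229 229]
[[-22.05  27.13]
 [ 20.98  27.11]
 [ -0.81  35.13]]
```

Relative to the held cartridge, bay 2 calls for the TCP at recorder (26.0, 15.2). I'll descend short of it, slide in under the open panel, then lower.

Emit:
{"op": "servo_tool", "data": {
  "linear": [
    [0.01,0.018,0.1],
    [0,0,0.12],
    [0,0,0.12],
    [0,0,0.12],
    [0.05,0,0],
    [0.05,0,0],
    [0.035,0,0],
    [0,0,0]
  ],
  "spin": [0,0,0,0,0,0,0,0]
}}

```text
time: 34.5
tool_pos: [575.7, 135.6, 78.7]
tcp_rot: [3.14, 0.0, 1.758]
contact_force: [-0.8, -0.9, -2.2]
grip_width: 11.8
finger_force: 30.0
```

```bash
cat >> h.py <<'E'
TH,T0=0.186,np.array([553.6,117.0]); RR=np.array([[np.cos(TH),-np.sin(TH)],[np.sin(TH),np.cos(TH)]])
E
python3 - <<'E'
from h import *
np.set_printoptions(precision=4,suppress=True)
go(*(RR@[26,15.2]+T0),48,TH+np.pi/2)
E
```

```text
t 34.5 at [575.7262 135.6201  78.6957] yaw 1.7579006113115998 F [-0.8099 -0.8735 -2.2455] grip 11.787898817547035 total lin [0.005 0.004 0.153] spin 0.001
```

Emit:
{"op": "servo_tool", "data": {
  "linear": [
    [0.005,0.004,0.02],
    [0,0,0.02],
    [0,0,0.02],
    [0,0,0.02],
    [0,0,0.02],
    [0,0,0.02],
    [0,0,0.02],
    [0,0,0]
  ],
  "spin": [0,0,0,0,0,0,0,0]
}}

```text
time: 35.5
tool_pos: [575.8, 135.8, 49.4]
tcp_rot: [-3.141, 0.0, 1.757]
contact_force: [0.2, -0.2, -2.3]
grip_width: 11.6
finger_force: 30.0
```

Emit:
{"op": "servo_tool", "data": {
  "linear": [
    [0,0,0.015],
    [0,0,0.015],
    [0,0,0.015],
    [0,0,0.015],
    [0,0,0.015],
    [0,0,0.015],
    [0,0,0.005],
    [0,0,0]
  ],
  "spin": [0,0,0,0,0,0,0,0]
}}

```text
time: 36.5
tool_pos: [576.1, 135.7, 32.3]
tcp_rot: [3.141, 0.0, 1.757]
contact_force: [-3.0, -4.8, 14.4]
grip_width: 11.6
finger_force: 30.0
```

Emit:
{"op": "servo_tool", "data": {
  "linear": [
    [0,0,0.008],
    [0,0,0.005],
    [0,0,0],
    [0,0,0],
    [0,0,0],
    [0,0,-0.008],
    [0,0,-0.01],
    [0,0,0]
  ],
  "spin": [0,0,0,0,0,0,0,0]
}}

```text
time: 37.5
tool_pos: [576.0, 136.0, 32.4]
tcp_rot: [-3.142, -0.0, 1.757]
contact_force: [-1.9, -3.4, 9.2]
grip_width: 11.8
finger_force: 30.0
```

Emit:
{"op": "servo_tool", "data": {
  "linear": [
    [0,0,0],
    [0,0,0],
    [0,0,0],
    [0,0,0],
    [0,0,0],
    [0,0,-0.05],
    [0,0,-0.05],
    [0,0,-0.05]
  ],
  "spin": [0,0,0,0,0,0,0,0],
  "hand": -0.3
}}

```text
time: 38.5
tool_pos: [576.4, 135.9, 63.0]
tcp_rot: [3.141, 0.0, 1.757]
contact_force: [-0.4, 0.2, -0.2]
grip_width: 32.2
finger_force: 0.0
```

Emit:
{"op": "servo_tool", "data": {
  "linear": [
    [-0.1,0,-0.1],
    [-0.15,0,-0.15],
    [-0.2,0,-0.2],
    [-0.2,0,-0.2],
    [-0.2,0,-0.1],
    [-0.15,0,0],
    [0,0,0],
    [0,0,0]
  ],
  "spin": [0,0,0,0,0,0,0,0]
}}

```text
time: 39.5
tool_pos: [612.7, -60.1, 211.9]
tcp_rot: [-3.141, -0.001, 1.757]
contact_force: [1.1, 0.4, 0.1]
grip_width: 32.2
finger_force: 0.0
```

Run:
```python
from h import *
c=grab("wrist","w7"); g=c["frame"]
b=RR@[26,15.2]+T0; print(proj(c,[[*b,52],[*b,84]]))
t=load("t4.npz"); cc=grab("top","t5")
go(428.7,-327.2,255,1.0)
```

```text
[[317.71 -20.37]
 [317.87 -36.21]]
t 39.6 at [612.76 -59.53 211.83] yaw 1.757863682821803 F [ 0.07 -0.2   0.36] grip 32.19260644596607 total lin [-1.14 -1.15 -0.22] spin 0.482
```

View pics/w7.png

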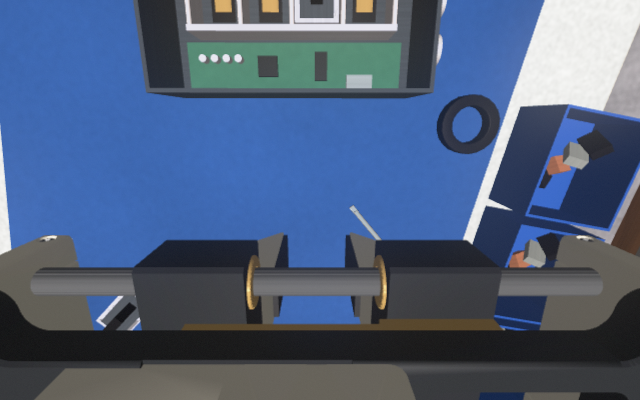

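Cartridge A sits in bay 2 at (317,8). Next is cartridge B: move over it and re-measure.

Emit:
{"op": "servo_tool", "data": {
  "linear": [
    [-0.143,-0.144,-0.027],
    [-0.143,-0.144,-0.027],
    [-0.143,-0.144,-0.027],
    [-0.143,-0.144,-0.027],
    [-0.143,-0.144,-0.027],
    [-0.143,-0.144,-0.027],
    [-0.143,-0.144,-0.027],
    [-0.143,-0.144,-0.027]
  ],
  "spin": [0,0,0,0,0,0,0,0],
  "hand": 0
}}

```text
time: 40.6
tool_pos: [428.5, -328.1, 255.3]
tcp_rot: [3.141, 0.0, 1.758]
contact_force: [0.6, 0.5, 0.3]
grip_width: 45.7
finger_force: 0.0
```

Emit:
{"op": "servo_tool", "data": {
  "linear": [
    [0,0,0],
    [0,0,0],
    [0,0,0],
    [0,0,0],
    [0,0,0],
    [0,0,0],
    [0,0,0],
    [0,0,0]
  ],
  "spin": [0.097,0.097,0.096,0.096,0.096,0,0,0]
}}

```text
time: 41.6
tool_pos: [429.0, -327.9, 255.0]
tcp_rot: [-3.142, 0.0, 1.002]
contact_force: [0.1, 0.5, 0.0]
grip_width: 46.0
finger_force: 0.0
```

Run:
```python
from h import *
np.set_printoptions(precision=4,suppress=True)
c=grab("wrist","w8"); b=cartbody(c,(428.7,-327.2),r=60); print(b)
go(*b[1][0],20,b[1][2])
```

```text
((259, 135, 35, 56), (array([ 391.3867, -289.0235]), array([72.6812, 43.8225]), np.float64(0.9811951648996464)))
t 41.65 at [ 428.9113 -328.01    255.0409] yaw 1.000930192556939 F [ 1.0983  0.1653 -0.4014] grip 46.07150503471543 total lin [ 0.063 -0.263  1.175] spin 0.013
```

The cartridge was knocked aside to (391,-289). I'll recentre and re-measure.

Emit:
{"op": "servo_tool", "data": {
  "linear": [
    [0.031,-0.131,0],
    [0.032,-0.132,0],
    [0,0,0],
    [0,0,0],
    [0,0,0],
    [0,0,0],
    [0,0,0],
    [0,0,0]
  ],
  "spin": [0,0.013,0,0,0,0,0,0]
}}

```text
time: 42.65
tool_pos: [391.5, -289.2, 254.9]
tcp_rot: [-3.142, 0.0, 0.979]
contact_force: [0.6, 0.5, -0.6]
grip_width: 46.0
finger_force: 0.0
```

Run:
```python
from h import *
np.set_printoptions(precision=4,suppress=True)
c=grab("wrist","w9"); b=cartbody(c,(391.4,-289),r=60); print(b)
go(*b[1][0],20,b[1][2])
```

```text
((300, 145, 34, 55), (array([ 391.2731, -289.218 ]), array([72.6312, 43.1981]), np.float64(0.9698392462744665)))
t 42.7 at [ 391.4428 -289.1213  254.9567] yaw 0.9790880124266093 F [-0.7004  0.3308  0.7722] grip 46.118919867727264 total lin [-0.001 -0.     1.175] spin 0.006
```

Emit:
{"op": "servo_tool", "data": {
  "linear": [
    [0,0,0.1],
    [0,0,0.25],
    [0,0,0.25],
    [0,0,0.25],
    [0,0,0.15],
    [0,0,0.08],
    [0,0,0.06],
    [0,0,0.034]
  ],
  "spin": [0.006,0,0,0,0,0,0,0]
}}

```text
time: 43.7
tool_pos: [391.5, -289.2, 19.9]
tcp_rot: [3.142, 0.0, 0.97]
contact_force: [0.5, 0.6, -0.2]
grip_width: 46.5
finger_force: 0.0
```

Emit:
{"op": "servo_tool", "data": {
  "linear": [
    [0,0,0],
    [0,0,0],
    [0,0,0],
    [0,0,0],
    [0,0,0],
    [0,0,0],
    [0,0,0],
    [0,0,0]
  ],
  "spin": [0,0,0,0,0,0,0,0],
  "hand": -1
}}

```text
time: 44.7
tool_pos: [391.6, -289.2, 20.6]
tcp_rot: [3.141, 0.0, 0.97]
contact_force: [-0.1, 1.2, 6.1]
grip_width: 11.6
finger_force: 30.0
```

Emit:
{"op": "servo_tool", "data": {
  "linear": [
    [0,0,-0.05],
    [0,0,-0.1],
    [0,0,-0.15],
    [0,0,-0.15],
    [0,0,-0.15],
    [0,0,-0.15],
    [0,0,0],
    [0,0,0]
  ],
  "spin": [0,0,0,0,0,0,0,0]
}}

```text
time: 45.7
tool_pos: [390.8, -288.5, 169.1]
tcp_rot: [-3.14, -0.0, 0.97]
contact_force: [-0.6, 0.5, -3.3]
grip_width: 12.0
finger_force: 30.0
```

Run:
```python
from h import *
go(*(RR@[-78,-14]+T0),168,TH+np.pi/2)
```

```text
t 45.7 at [ 390.81 -288.47  169.12] yaw 0.9696575118893822 F [-0.63  0.48 -3.29] grip 11.953032881151563 total lin [ 1.81 -0.7   0.01] spin -0.501
```

Emit:
{"op": "servo_tool", "data": {
  "linear": [
    [0.226,-0.0875,0],
    [0.226,-0.0875,0],
    [0.226,-0.0875,0],
    [0.226,-0.0875,0],
    [0.226,-0.0875,0],
    [0.226,-0.0875,0],
    [0.226,-0.0875,0],
    [0.226,-0.0875,0]
  ],
  "spin": [0,0,0,0,0,0,0,0]
}}

```text
time: 46.7
tool_pos: [479.7, 89.8, 168.5]
tcp_rot: [-3.139, 0.002, 0.97]
contact_force: [0.6, -0.7, -2.8]
grip_width: 11.8
finger_force: 30.0
```

Emit:
{"op": "servo_tool", "data": {
  "linear": [
    [0,0,0],
    [0,0,0],
    [0,0,0],
    [0,0,0],
    [0,0,0],
    [0,0,0],
    [0,0,0],
    [0,0,0]
  ],
  "spin": [-0.1,-0.1,-0.1,-0.1,-0.1,0,0,0]
}}

```text
time: 47.7
tool_pos: [480.3, 88.3, 169.8]
tcp_rot: [-3.141, -0.0, 1.753]
contact_force: [-0.1, 0.6, -1.8]
grip_width: 11.9
finger_force: 30.0
```

Run:
```python
from h import *
np.set_printoptions(precision=4,suppress=True)
go(*(RR@[-78.3,-14]+T0),78,TH+np.pi/2)
from plant import monitor
p=monitor.get_obs()["tool_pos"]; c=grab("wrist","w10"); g=cv2.cvtColor(c["frame"],cv2.COLOR_BGR2GRAY).astype(int)
L=lambda u,v:(cast(c,[[u,v]],52)[0,:2]-T0)@RR
bp=proj(c,[[*(RR@[-78,y]+T0),52] for y in(15,52,-24)]); print(bp)
v=int(bp[0][1])
r=g[v-1:v+2].mean(0); xs=np.where(r>125)[0]; xs=xs[(xs>200)&(xs<480)]
for s in np.split(xs,np.where(np.diff(xs)>2)[0]+1): print(s[0],s[-1],"rec x",L(s[0]-.5,v)[0],L(s[-1]+.5,v)[0])
v=200; r=g[v]; print(r[268:290],r[343:365])
# vertical profile of held cartridge front edge
print(g[176:206,316])
```

```text
t 47.7 at [480.3018  88.2813 169.8387] yaw 1.7533283234106904 F [-0.1313  0.5903 -1.8137] grip 11.864977407283465 total lin [ 0.003 -0.005  0.459] spin -0.002
[[316.2818 160.8018]
 [316.1624 122.1988]
 [316.3994 198.8186]]
287 292 rec x -107.47407909576104 -101.53516138130496
308 323 rec x -86.68880112219512 -70.85415407139888
339 344 rec x -56.010550920305036 -50.07348313640155
355 370 rec x -40.178844375109655 -24.34865518976204
391 403 rec x -4.563052163056455 8.296318807250572
439 463 rec x 42.91272587124544 67.63428874742762
[ 49  48  65  92  91  92  93  92 119 188 227 226 225 226 228 229 229 217
 147  94  94  95] [ 98  96  98 121 185 225 227 228 230 230 231 230 228 224 222 222 222 223
 222 223 222 222]
[129 124 108 102 102 103 102 102 128 218 231 231 231 231 231 212 134  96
  97  96  96  96  94  96  97  97  97  96  95  96]
```

Emit:
{"op": "servo_tool", "data": {
  "linear": [
    [0.003,-0.005,0.1],
    [0,0,0.12],
    [0,0,0.12],
    [0,0,0.12],
    [0.05,0,0],
    [0.05,0,0],
    [0.046,0,0],
    [0,0,0]
  ],
  "spin": [0,-0.002,0,0,0,0,0,0]
}}

```text
time: 48.75
tool_pos: [474.2, 118.3, 78.9]
tcp_rot: [3.14, 0.0, 1.76]
contact_force: [-0.0, 0.0, -2.6]
grip_width: 11.7
finger_force: 30.0
```

Run:
```python
from h import *
np.set_printoptions(precision=4,suppress=True)
go(*(RR@[-78.2,15.2]+T0),48,TH+np.pi/2)
```

```text
t 48.75 at [474.1511 118.3293  78.9466] yaw 1.7596610834278699 F [-0.0027  0.0319 -2.5723] grip 11.716241396433809 total lin [-0.004 -0.002  0.155] spin 0.002
```

Emit:
{"op": "servo_tool", "data": {
  "linear": [
    [-0.004,-0.002,0.02],
    [0,0,0.02],
    [0,0,0.02],
    [0,0,0.02],
    [0,0,0.02],
    [0,0,0.02],
    [0,0,0.02],
    [0,0,0]
  ],
  "spin": [0.001,0,0,0,0,0,0,0]
}}

```text
time: 49.75
tool_pos: [473.5, 116.5, 49.8]
tcp_rot: [-3.141, 0.0, 1.757]
contact_force: [-0.1, -1.2, -1.6]
grip_width: 11.8
finger_force: 30.0
```

Emit:
{"op": "servo_tool", "data": {
  "linear": [
    [0,0,0.015],
    [0,0,0.015],
    [0,0,0.015],
    [0,0,0.015],
    [0,0,0.015],
    [0,0,0.015],
    [0,0,0.01],
    [0,0,0]
  ],
  "spin": [0,0,0,0,0,0,0,0]
}}

```text
time: 50.75
tool_pos: [473.7, 116.2, 32.4]
tcp_rot: [3.141, 0.001, 1.757]
contact_force: [-7.3, -6.9, 27.0]
grip_width: 11.3
finger_force: 30.0
```

Emit:
{"op": "servo_tool", "data": {
  "linear": [
    [0,0,-0.01],
    [0,0,-0.006],
    [0,0,0],
    [0,0,0],
    [0,0,0],
    [0,0,0],
    [0,0,0],
    [0,0,0]
  ],
  "spin": [0,0,0,0,0,0,0,0]
}}

```text
time: 51.75
tool_pos: [473.6, 116.5, 33.3]
tcp_rot: [-3.141, 0.0, 1.757]
contact_force: [-0.1, -2.2, -4.9]
grip_width: 11.8
finger_force: 30.0
```

Emit:
{"op": "servo_tool", "data": {
  "linear": [
    [0,0,0],
    [0,0,0],
    [0,0,0],
    [0,0,0],
    [0,0,0],
    [0,0,-0.06],
    [0,0,-0.06],
    [0,0,-0.06]
  ],
  "spin": [0,0,0,0,0,0,0,0],
  "hand": -0.3
}}

```text
time: 52.75
tool_pos: [474.0, 116.6, 70.6]
tcp_rot: [3.141, 0.0, 1.757]
contact_force: [-0.4, -0.1, 0.1]
grip_width: 32.2
finger_force: 0.0
```

Emit:
{"op": "servo_tool", "data": {
  "linear": [
    [-0.1,0,-0.1],
    [-0.15,0,-0.15],
    [-0.2,0,-0.2],
    [-0.1,0,-0.2],
    [0,0,-0.25],
    [0,0,-0.1],
    [0,0,0],
    [0,0,0]
  ],
  "spin": [0,0,0,0,0,0,0,0]
}}

```text
time: 53.75
tool_pos: [493.3, 8.6, 268.5]
tcp_rot: [-3.14, -0.0, 1.757]
contact_force: [0.5, 0.1, -1.2]
grip_width: 32.4
finger_force: 0.0
```

Run:
```python
from h import *
c=grab("top","t6"); s=cv2.cvtColor(c["frame"],cv2.COLOR_BGR2HSV)
d=cv2.cvtColor(c["frame"],cv2.COLOR_BGR2GRAY)
for n,x in(("bay2",26),("bay0",-78)):
    for z in(52,): print(n,proj(c,[[*(RR@[x,15.2]+T0),z]]))
cr=c["frame"][130:275,200:345]; w=grab("wrist","w11")["frame"]
cv2.imwrite("pics/z6.png",np.hstack([cv2.resize(cr,(400,400),interpolation=2),cv2.resize(w[:250],(400,400*250//640*1)) if 0 else cv2.resize(w[:400,120:520],(400,400))]))
go(*(RR@[-55,44]+T0),300,TH)
```

```text
bay2 [[279.71 194.09]]
bay0 [[287.6  237.31]]
t 53.85 at [493.31   8.6  268.15] yaw 1.7567790783261883 F [-0.57 -0.15 -0.5 ] grip 32.11426477652617 total lin [ 0.7   0.12 -0.16] spin 1.0
```

View pics/z6.png

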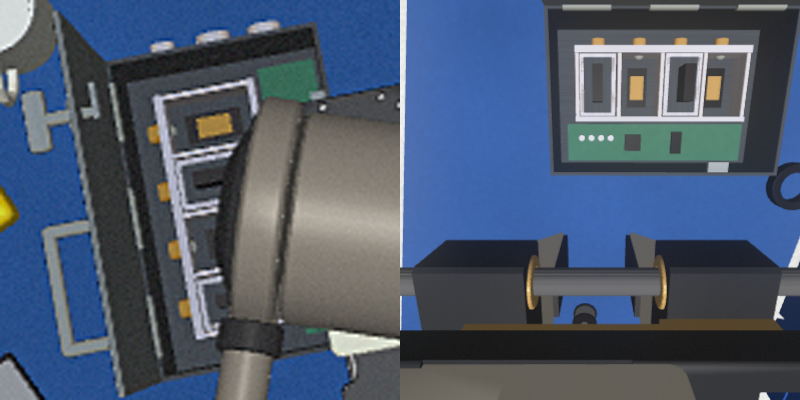

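Both cartridges sit level in bays 0 and 2, at crop columns ≈598 and ≈683, row 83. No others are on the bench. Now I return to the handle to shut the panel.

Emit:
{"op": "servo_tool", "data": {
  "linear": [
    [0,0,0],
    [0,0,0],
    [0,0,0],
    [0,0,0],
    [0,0,0],
    [0,0,0],
    [0,0,0],
    [0,0,0]
  ],
  "spin": [-0.117,-0.117,-0.117,-0.117,-0.117,-0.117,-0.117,-0.117],
  "hand": -0.5
}}

```text
time: 54.85
tool_pos: [493.5, 8.6, 268.3]
tcp_rot: [3.141, -0.002, -3.05]
contact_force: [1.4, 0.3, 0.3]
grip_width: 22.8
finger_force: 0.0
```

Emit:
{"op": "servo_tool", "data": {
  "linear": [
    [0,0,-0.15],
    [0,0,-0.15],
    [0,0,0],
    [0,0,0],
    [0,0,0],
    [0,0,0],
    [0,0,0],
    [0,0,0]
  ],
  "spin": [-0.064,0,0,0,0,0,0,0]
}}

```text
time: 55.85
tool_pos: [494.0, 8.4, 329.3]
tcp_rot: [-3.142, -0.0, -2.956]
contact_force: [0.1, -0.5, -0.2]
grip_width: 23.0
finger_force: 0.0
```

Run:
```python
from h import *
np.set_printoptions(precision=4,suppress=True)
go(477,231.2,195.5,-2.955)
```

```text
t 55.85 at [493.9982   8.4359 329.3183] yaw -2.955800494049771 F [ 0.0964 -0.5323 -0.2379] grip 23.025329243315742 total lin [-0.122  1.11   0.669] spin -0.001
```

Emit:
{"op": "servo_tool", "data": {
  "linear": [
    [-0.022,0.21,0],
    [-0.025,0.225,0],
    [-0.025,0.225,0],
    [-0.025,0.225,0],
    [-0.025,0.225,0],
    [0,0,0],
    [0,0,0.1],
    [0,0,0.1]
  ],
  "spin": [0,0,0,0,0,0,0,0]
}}

```text
time: 56.85
tool_pos: [477.2, 230.3, 289.0]
tcp_rot: [-3.141, 0.001, -2.956]
contact_force: [0.1, -0.3, 0.1]
grip_width: 22.9
finger_force: 0.0
```

Emit:
{"op": "servo_tool", "data": {
  "linear": [
    [0,0,0.1],
    [0,0,0.1],
    [0,0,0.08],
    [0,0,0.07],
    [0,0,0.06],
    [0,0,0.06],
    [0,0,0],
    [0,0,0]
  ],
  "spin": [0,0,0,0,0,0,0,0]
}}

```text
time: 57.85
tool_pos: [477.2, 231.3, 195.8]
tcp_rot: [3.142, 0.001, -2.956]
contact_force: [-0.2, 0.6, 0.3]
grip_width: 23.0
finger_force: 0.0
```

Emit:
{"op": "servo_tool", "data": {
  "linear": [
    [0,0,0],
    [0,0,0],
    [0,0,0],
    [0,0,0],
    [0,0,0],
    [0,0,0],
    [0,0,0],
    [0,0,0]
  ],
  "spin": [0,0,0,0,0,0,0,0],
  "hand": -1
}}

```text
time: 58.85
tool_pos: [477.2, 231.3, 195.8]
tcp_rot: [3.141, 0.001, -2.956]
contact_force: [-1.1, 1.2, 5.7]
grip_width: 8.8
finger_force: 30.0
```

Emit:
{"op": "servo_tool", "data": {
  "linear": [
    [0,-0.048,-0.011],
    [0,-0.049,-0.008],
    [0,-0.049,-0.004],
    [0,-0.049,-0.001],
    [0,-0.049,0.002],
    [0,-0.049,0.005],
    [0,-0.048,0.009],
    [0,-0.048,0.012]
  ],
  "spin": [0,0,0,0,0,0,0,0]
}}

```text
time: 59.85
tool_pos: [491.4, 154.1, 194.2]
tcp_rot: [3.142, -0.0, -2.956]
contact_force: [-1.0, 4.0, 3.9]
grip_width: 8.9
finger_force: 30.0
```

Emit:
{"op": "servo_tool", "data": {
  "linear": [
    [0,-0.047,0.015],
    [0,-0.046,0.018],
    [0,-0.044,0.021],
    [0,-0.043,0.024],
    [0,-0.041,0.027],
    [0,-0.039,0.03],
    [0,-0.037,0.032],
    [0,0,0]
  ],
  "spin": [0,0,0,0,0,0,0,0]
}}

```text
time: 60.85
tool_pos: [502.0, 95.0, 159.9]
tcp_rot: [-3.14, -0.002, -2.956]
contact_force: [-0.1, -3.9, -6.6]
grip_width: 8.9
finger_force: 30.0
```

Emit:
{"op": "servo_tool", "data": {
  "linear": [
    [0,-0.035,0.035],
    [0,-0.032,0.037],
    [0,-0.03,0.039],
    [0,-0.027,0.041],
    [0,-0.024,0.043],
    [0,-0.021,0.044],
    [0,-0.018,0.046],
    [0,-0.015,0.047]
  ],
  "spin": [0,0,0,0,0,0,0,0]
}}

```text
time: 61.85
tool_pos: [509.6, 55.9, 94.2]
tcp_rot: [-3.141, -0.001, -2.956]
contact_force: [-5.0, -0.6, 2.3]
grip_width: 8.7
finger_force: 30.0
```

Emit:
{"op": "servo_tool", "data": {
  "linear": [
    [0,0,0],
    [0,0,0.005],
    [0,0,0.005],
    [0,0,0],
    [0,0,0],
    [0,0,0],
    [0,0,0],
    [0,0,0]
  ],
  "spin": [0,0,0,0,0,0,0,0]
}}

```text
time: 62.85
tool_pos: [509.6, 55.7, 93.2]
tcp_rot: [-3.14, -0.001, -2.955]
contact_force: [-6.0, -6.2, -0.5]
grip_width: 9.3
finger_force: 30.0
```

Emit:
{"op": "servo_tool", "data": {
  "linear": [
    [0,0,0.005],
    [0,0,0.005],
    [0,0,0.005],
    [0,0,0],
    [0,0,0],
    [0,0,0],
    [0,0,0],
    [0,0,0]
  ],
  "spin": [0,0,0,0,0,0,0,0]
}}

```text
time: 63.85
tool_pos: [509.8, 55.4, 91.7]
tcp_rot: [-3.139, 0.001, -2.955]
contact_force: [-8.2, -6.3, 12.6]
grip_width: 8.7
finger_force: 30.0
```

Emit:
{"op": "servo_tool", "data": {
  "linear": [
    [0,0,0],
    [0,0,0],
    [0,0,0],
    [0,0,0],
    [0,0,-0.06],
    [0,0,-0.1],
    [0,0,-0.08],
    [0,0,0]
  ],
  "spin": [0,0,0,0,0,0,0,0],
  "hand": -0.4
}}

```text
time: 64.85
tool_pos: [510.9, 56.6, 139.5]
tcp_rot: [-3.141, 0.004, -2.956]
contact_force: [-0.6, -0.1, -0.9]
grip_width: 27.6
finger_force: 0.0
```

Run:
```python
from h import *
np.set_printoptions(precision=4,suppress=True)
go(*(RR@[15,-68]+T0),80,TH+np.pi)
c=grab("top","t7")
```

```text
t 64.85 at [510.8854  56.58   139.4931] yaw -2.9556691820692715 F [-0.5858 -0.1371 -0.8803] grip 27.625546005175302 total lin [-0.341 -0.083  0.297] spin -0.0
```

Emit:
{"op": "servo_tool", "data": {
  "linear": [
    [-0.17,-0.04,0],
    [-0.171,-0.043,0],
    [0,0,0],
    [0,0,0.1],
    [0,0,0.1],
    [0,0,0.08],
    [0,0,0.04],
    [0,0,0]
  ],
  "spin": [0,0,0,0,0,0,0,0],
  "hand": -1
}}

```text
time: 65.9
tool_pos: [579.6, 52.9, 73.5]
tcp_rot: [3.142, -0.001, -2.956]
contact_force: [-0.4, -0.1, 0.7]
grip_width: 0.3
finger_force: 0.0
```

Emit:
{"op": "servo_tool", "data": {
  "linear": [
    [0,0,0.005],
    [0,0,0.005],
    [0,0,0.005],
    [0,0,0.005],
    [0,0,0],
    [0,0,0],
    [0,0,0],
    [0,0,0]
  ],
  "spin": [0,0,0,0,0,0,0,0]
}}

```text
time: 66.9
tool_pos: [580.3, 52.8, 72.0]
tcp_rot: [-3.141, 0.002, -2.956]
contact_force: [-3.7, 0.2, 13.2]
grip_width: 0.5
finger_force: 6.5
```

Emit:
{"op": "servo_tool", "data": {
  "linear": [
    [0,0,-0.1],
    [0,0,-0.15],
    [0,0,-0.15],
    [0,0,0],
    [0,0,0],
    [0,0,0],
    [0,0,0],
    [0,0,0]
  ],
  "spin": [0,0,0,0,0,0,0,0],
  "hand": -0.2
}}

```text
time: 67.9
tool_pos: [579.7, 52.9, 149.3]
tcp_rot: [3.141, -0.001, -2.956]
contact_force: [-0.2, 0.1, -0.0]
grip_width: 36.7
finger_force: 0.0
```

Run:
```python
from h import *
np.set_printoptions(precision=4,suppress=True)
go(628.5,67.8,98,TH+np.pi-.03)
```

```text
t 67.9 at [579.7111  52.8707 149.3084] yaw -2.955751384964011 F [-0.1938  0.1402 -0.041 ] grip 36.66463995515275 total lin [-0.254  0.028  0.257] spin 0.019
```

Emit:
{"op": "servo_tool", "data": {
  "linear": [
    [-0.127,0.014,0],
    [-0.127,0.014,0],
    [0,0,0],
    [0,0,0.08],
    [0,0,0.08],
    [0,0,0.06],
    [0,0,0.037],
    [0,0,0]
  ],
  "spin": [0,0,0.019,0,0,0,0,0]
}}

```text
time: 68.9
tool_pos: [628.4, 67.7, 97.7]
tcp_rot: [3.141, -0.001, -2.986]
contact_force: [0.4, -0.4, 0.1]
grip_width: 36.6
finger_force: 0.0
```

Emit:
{"op": "servo_tool", "data": {
  "linear": [
    [0,0,0],
    [0,0,0],
    [0,0,0],
    [0,0,0],
    [0,0,0],
    [0,0,0],
    [0,0,0],
    [0,0,0]
  ],
  "spin": [0,0,0,0,0,0,0,0],
  "hand": -1
}}

```text
time: 69.9
tool_pos: [629.0, 67.6, 98.7]
tcp_rot: [-3.141, 0.001, -2.986]
contact_force: [1.0, -1.5, 4.0]
grip_width: 9.4
finger_force: 30.0
```

Emit:
{"op": "servo_tool", "data": {
  "linear": [
    [0,0,0],
    [0,0,0],
    [0,0,0],
    [0,0,0],
    [0,0,0],
    [0,0,0],
    [0,0,0],
    [0,0,0]
  ],
  "spin": [0.117,0.117,0.117,0.117,0.117,0.117,0.117,0.117]
}}

```text
time: 70.9
tool_pos: [629.1, 67.7, 98.7]
tcp_rot: [3.141, 0.0, 1.821]
contact_force: [0.6, -1.6, 3.5]
grip_width: 9.7
finger_force: 30.0
```

Emit:
{"op": "servo_tool", "data": {
  "linear": [
    [0,0,0],
    [0,0,0],
    [0,0,0],
    [0,0,0],
    [0,0,0],
    [0,0,0],
    [0,0,0],
    [0,0,0]
  ],
  "spin": [0.03,0,0,0,0,0,0,0]
}}

```text
time: 71.9
tool_pos: [629.1, 67.8, 98.7]
tcp_rot: [3.141, 0.0, 1.781]
contact_force: [0.6, -1.3, 5.0]
grip_width: 9.6
finger_force: 30.0
```

Emit:
{"op": "servo_tool", "data": {
  "linear": [
    [0,0,0],
    [0,0,0],
    [0,0,0],
    [0,0,0],
    [0,0,-0.1],
    [0,0,-0.2],
    [0,0,-0.25],
    [0,0,-0.25]
  ],
  "spin": [0,0,0,0,0,0,0,0],
  "hand": -0.2
}}

```text
time: 72.9
tool_pos: [628.5, 67.8, 259.8]
tcp_rot: [-3.141, -0.0, 1.78]
contact_force: [0.2, 0.2, -0.2]
grip_width: 36.2
finger_force: 0.0
```

Run:
```python
from h import *
go(628,68,260,TH+np.pi/2)
c=grab("wrist","w12"); g=cv2.cvtColor(c["frame"],cv2.COLOR_BGR2GRAY)
p=proj(c,[[628.3,68,133.5]])[0].astype(int); print(p)
k=g[p[1]-26:p[1]+26:2,p[0]-26:p[0]+26:2]; print("\n".join("".join("#" if v>145 else "." for v in r) for r in k))
A=np.array([(-135,88),(135,88),(135,-88),(-135,-88)])@RR.T+T0; print(proj(c,np.c_[A,np.full(4,97.5)]).round(0).tolist())
h=cv2.cvtColor(c["frame"],cv2.COLOR_BGR2HSV); m=np.uint8((h[...,1]<80)&(h[...,2]>90))*255; m[236:]=0
ct=blob(m,(100,0,300,225)); print(cv2.approxPolyDP(ct,8,True)[:,0].tolist())
```

```text
t 72.9 at [628.49  67.79 259.8 ] yaw 1.7802288186042843 F [ 0.25  0.21 -0.2 ] grip 36.242739598637186 total lin [ 0. -0. -0.] spin 0.015
[316 187]
##########################
##########################
##########################
############....##########
###########.###..#########
###########.####.#########
##########.#####.#########
##########################
##########################
##########################
##########################
##########################
##########################
##########################
##########################
##########################
###########.####.#########
###########.####.#########
###########.####.#########
###########.####.#########
################.#########
............####..........
............####..........
............####..........
..........................
..........................
[[125.0, 32.0], [389.0, 39.0], [376.0, 204.0], [147.0, 199.0]]
[[126, 35], [149, 199], [375, 203], [391, 90], [386, 40], [167, 26]]
```

The key bar lies along recorder y again (vertical in the mask, so locked). The panel outline matches the shut prediction to within a few pixels, and the robot is clear of everything.

```bash
python3 -c "
from plant import workorder; print(workorder.close_job())"
```

```text
the job is handed in; nothing more can be done
None
```

Job handed in, with no verdict returned: both cartridges on the bench were pushed home in bays 0 and 2, the panel is shut, the key is turned back to locked, and the arm is clear.

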